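Stir the polishing pieces, then hang up the paddle

ROBOT

A 6-joint arm with a two-finger parallel gripper is mounted at the origin on the work surface. World frame = base frame: x ahead of the robot, y to its left, z up, the work surface at z = 0. Lengths are in m, angles in rad, forces in N, time in s.
With the tool pointing down it reaches from about 0.3 to 0.825 m from the base axis. Payload 5.4 kg.
Tool frame: the origin (TCP) lies between the finger pads; the fingertips stand 22 mm ahead of it and the grasp point (between the pads) lies 3 mm ahead of it; z points along the fingers, y is the line along which they close (so a half turn about z gives the same grasp; the last joint's range is limited). The gripper opens to 92 mm and grips with 3 to 60 N. Pads are 20 mm wide; open, the fingers measure 128 mm over their backs; the gripper's body (75 mm by 189 mm) begins 69 mm behind the grasp point.
Start: joints at [0.922, 0.158, 1.597, -0, 1.386, -0.21], TCP at [0.244, 0.521, 0.237] pointing down, gripper open.
Joint ranges: [-2.91, 2.91], [-0.94, 2.29], [0.18, 2.7], [-1.29, 4.43], [0.17, 2.64], [-3, 3]. Speed limits (rad/s): [2.57, 2.57, 3.14, 3.14, 3.14, 3.14].

INTERFACE

Orientations are given as a unit quaternion [x, y, z, w].
In Python, from cell import env gives the robot as it stands. The module is installed in compiled form; this text tells all that it offers.
- The arm moves only by the shell command python3 -m creep 'ROWS' [FORCE]. ROWS is a JSON object of lists of equal length, an entry for each row: "angular": the turn, a rotation vector about the tool's x, y, z in units of 180 degrees (1.0 is 180 degrees), a list of three; "dp": the shift along the tool's x, y, z in units of 120 mm (1.0 is 120 mm), a list of three; "claw": the opening, from 0 (shut) to 1 (fully open). A call has 1 to 20 rows; each row is the pose to reach, as a shift and turn from the pose commanded when the call began, along the tool's axes at that moment, turning the shorter way round; what a row does not reach only later rows make up. A row lasts 1/10 s, in which the tool goes at most 50 mm and 8.59 degrees, less where a joint would pass 70% of its speed; a pose out of reach is approached as far as the arm can. A call with a number of a shift or a turn outside -1 to 1 is refused whole. A call with a gripper value outside its range is refused whole. The fingers move at their own pace and stop on an object; FORCE is the grip in N (left out, the last holds). Time passes only in rows, so rows that repeat a pose let the fingers close. It gives the time, the measured TCP pose, the force, the opening and the grip force at its end, in the units of the state.
- env.get_obs(): the state, without advancing time (a new reading comes with each control period).
- env.snapshot(name): name is "scene" or "top"; returns a dict with "pixels" (480x640x3 uint8, red, green, blue), "K" (3x3 intrinsics, pixels), "k1" (the pictures are not rectified: a ray, as slopes to the right and down, at radius r is drawn at 1 + k1 r^2 times it, then the intrinsics apply), "rvec" (rotation vector, rad) and "tvec" (3), from world to camera coordinates, as OpenCV has them. Camera axes: x right, y down, z forward; pixel columns grow to the right and rows downward; lengths in m; the calibration is good to about 2 mm. A picture is of the moment at which its call begins. There is no depth.
- env.sign_off(): hands the job in; it is judged then, once.
The state is a dict: "time": time; "qpos": joint angles; "joint_vel": joint speeds; "joint_torque": joint torques, N m; "ee_pos": TCP position; "tcp_rot": TCP orientation; "wrist_force": force on the tool from outside, world axes, zero at the start; "torque": the same for the moment, N m; "gripper_width": finger opening in m; "finger_force": force on a finger pad.
Only numpy, scipy, OpenCV 4.12 (cv2) and the standard library are available. Lean on these libraries where they do the work, as an engineer would, in place of code of your own. Each camera call takes 0.05 s, during which the arm holds its last target. There are 200 camera calls.

TASK

The ceramic polishing pieces have settled on one side of the steel pan: take the wooden paddle out of its holder and stir them round with its blade until every piece has been shifted a good 2 cm from where it lay, keeping them all in the pan and keeping the fingers off them. Then hang the paddle by the window in its handle on the hook of the stand and leave it hanging still, with the other things on the bench left where they are.

Things in the scene. Friction and masses are not known exactly. Their poses are not given: they have to be found in the camera images.
- paddle: Wooden stirring paddle, upright in the holder, 204 mm long, 180 g. Origin: centre of the blade's lower edge; z up the shaft, x thickness, y width. Blade 12 x 46 mm (x, y), z 0-60 mm; shaft 14 mm round; handle 14 x 60 mm, z 110-204 mm, with a window right through along x, 46 mm wide (y), z 120-162 mm, and above it a solid grip bar, z 162-204 mm, its lower edge rounded.
- paddle_grip (a point): Centre of the paddle's solid grip bar (14 mm thick along x, 60 mm wide, 42 mm high), at z = 183 mm in the paddle's frame; pinch it here across x. Axes as the paddle's.
- paddle_bar (a point): Centre of the underside of the grip bar = middle of the window's upper edge, at z = 162 mm in the paddle's frame. It rests on the hook when the paddle hangs.
- paddle_tip (a point): Centre of the blade's lower edge (the paddle's origin).
- holder: Fixed grey upright pocket in which the paddle stands. Origin at the centre of its underside, foot 90 x 100 mm. Pocket 34 x 70 mm outside, 18 mm (x) by 54 mm (y) inside, inner floor at 6 mm, top edge at 90 mm.
- pan: Fixed round steel pan with two side ears (at its y ends, out to 110 mm from the axis, 55 mm high). Origin: centre of its underside, z up. Outer radius 86 mm, wall 4 mm (inner radius 80 mm at the floor), inner floor at z = 5 mm, rim at z = 70 mm. The pieces start on its +x half; its -x half is bare.
- stand: Fixed steel hook stand. Origin: centre of its base's underside (130 mm along x, 100 along y, 12 high). A 14 mm post stands at x = +45 mm; from its top a level flat arm, 20 mm wide (y) and 10 mm high (z 200 to 210 mm), points along -x to x = -56 mm, where its end turns up to z = 221 mm (6 mm thick).
- hook_seat (a point): Point on top of the hook's level arm where the paddle should hang, at x = -15 mm, y = 0, z = 210 mm in the stand's frame. Axes as the stand's.
- hook_tip (a point): Top of the hook's upturned end, at x = -53 mm, z = 221 mm in the stand's frame.
- bead0: one of seven like white ceramic polishing pieces, a short cylinder 26 mm across and 20 mm high, 20 g, at the start standing on the pan's floor in a huddle on one side of the pan; origin at its centre, z along its axis
- bead1: one of seven like white ceramic polishing pieces, a short cylinder 26 mm across and 20 mm high, 20 g, at the start standing on the pan's floor in a huddle on one side of the pan; origin at its centre, z along its axis
- bead2: one of seven like white ceramic polishing pieces, a short cylinder 26 mm across and 20 mm high, 20 g, at the start standing on the pan's floor in a huddle on one side of the pan; origin at its centre, z along its axis
- bead3: one of seven like white ceramic polishing pieces, a short cylinder 26 mm across and 20 mm high, 20 g, at the start standing on the pan's floor in a huddle on one side of the pan; origin at its centre, z along its axis
- bead4: one of seven like white ceramic polishing pieces, a short cylinder 26 mm across and 20 mm high, 20 g, at the start standing on the pan's floor in a huddle on one side of the pan; origin at its centre, z along its axis
- bead5: one of seven like white ceramic polishing pieces, a short cylinder 26 mm across and 20 mm high, 20 g, at the start standing on the pan's floor in a huddle on one side of the pan; origin at its centre, z along its axis
- bead6: one of seven like white ceramic polishing pieces, a short cylinder 26 mm across and 20 mm high, 20 g, at the start standing on the pan's floor in a huddle on one side of the pan; origin at its centre, z along its axis
- bearing: Bystander, loose: a ball-bearing ring, 52 mm across, 16 mm high; origin at the centre of its underside.
- gearwheel: Bystander, loose: a dark steel hub, 56 mm across, 34 mm high; origin at the centre of its underside.
- wrench: Bystander, loose: a wrench lying flat; origin at the centre of its underside.
- screwdriver: Bystander, loose: a screwdriver lying flat; origin at the centre of its underside.
- can: Bystander, loose: a bare metal can, 52 mm across, 120 mm high; origin at the centre of its underside.
- flange: Bystander, loose: an aluminium flange, 68 mm across, 40 mm high; origin at the centre of its underside.

How it is judged:
By the outcome, as a careful person would: the job done as asked, in the order asked, and still so for the second after the job is handed in, with the robot touching nothing.
It also fails if it takes over 72 s, if anything falls off the work surface, if the arm or the gripper's body presses on something with over 40 N, if the wrist force passes 120 N, or if a joint passes its speed limit or range.

## Working session

There is one attempt and no reset: what is moved stays moved. The work goes in short steps, Python scripts to look and compute and a shell command to move; the robot and the scene stay as the last step left them, time stands still between calls to the robot, and variables do not carry over. Pictures are saved under pics/ and viewed, at most 10 in all, crops included, and the job is handed in when it is done.

```bash
mkdir -p pics; cat > h.py <<'E'
import numpy as np, cv2
from cell import env
def snap(n,name=None):
    s=env.snapshot(n); 
    if name: cv2.imwrite('pics/'+name,s['pixels'][:,:,::-1])
    return s
def cal(s): return np.array(s['K'],float),float(s['k1']),cv2.Rodrigues(np.array(s['rvec'],float))[0],np.array(s['tvec'],float).ravel()
def ray(s,u,v):
    K,k1,R,t=cal(s); p=cv2.undistortPoints(np.array([[[u,v]]],float),K,np.array([k1,0,0,0.]))[0,0]
    return -R.T@t, R.T@np.array([p[0],p[1],1])
def atz(s,u,v,z):
    o,d=ray(s,u,v); return o+d*(z-o[2])/d[2]
def tri(s1,p1,s2,p2):
    o1,d1=ray(s1,*p1);o2,d2=ray(s2,*p2); a=np.linalg.lstsq(np.c_[d1,-d2],o2-o1,rcond=None)[0]
    A=o1+a[0]*d1;B=o2+a[1]*d2; return (A+B)/2,np.linalg.norm(A-B)
def proj(s,P):
    K,k1,R,t=cal(s); return cv2.projectPoints(np.array(P,float).reshape(-1,1,3),R,t,K,np.array([k1,0,0,0.]))[0][:,0]
E
python3 - <<'E'
from h import *
import pickle
S={n:snap(n,n+'0.png') for n in('scene','top')}
pickle.dump(S,open('s0.pkl','wb'))
for n,s in S.items():
    c=cal(s);print(n,c[0].tolist(),c[1],-c[2].T@c[3],c[2][2])
print(env.get_obs())
E
```

```text
scene [[465.71868232782253, 0.0, 314.631391957437], [0.0, 465.71868232782253, 243.1300497083446], [0.0, 0.0, 1.0]] -0.11610344238850058 [1.06519421 0.64890757 0.8568681 ] [-0.46093689 -0.6229156  -0.63207068]
top [[535.6926094883584, 0.0, 315.90033675292534], [0.0, 535.6926094883584, 240.2009551753772], [0.0, 0.0, 1.0]] -0.0709914249951167 [ 0.50171401 -0.02231002  1.1782126 ] [ 0.04563746 -0.01404107 -0.99885938]
{'time': 0.1, 'qpos': array([ 9.21921452e-01,  1.58965689e-01,  1.59810304e+00, -1.86862287e-05,
        1.38619894e+00, -2.10093519e-01]), 'joint_vel': array([ 0.000153  , -0.0010521 , -0.00354141, -0.00016698, -0.00043766,
       -0.00128704]), 'joint_torque': array([-3.99975388e-04, -3.86506605e+01, -3.22959960e+01,  7.03855581e-02,
        3.39292665e-02, -5.43252781e-05]), 'ee_pos': array([0.24397498, 0.52008944, 0.23573041]), 'tcp_rot': array([ 2.17633189e-01,  9.76030273e-01, -7.65269692e-04, -3.40390895e-04]), 'wrist_force': array([-0.64630158, -0.26424002,  0.37450014]), 'torque': array([ 0.01344881, -0.04864572, -0.06627881]), 'finger_force': 0.0, 'gripper_width': 0.09168939095778093}
```

View pics/scene0.png

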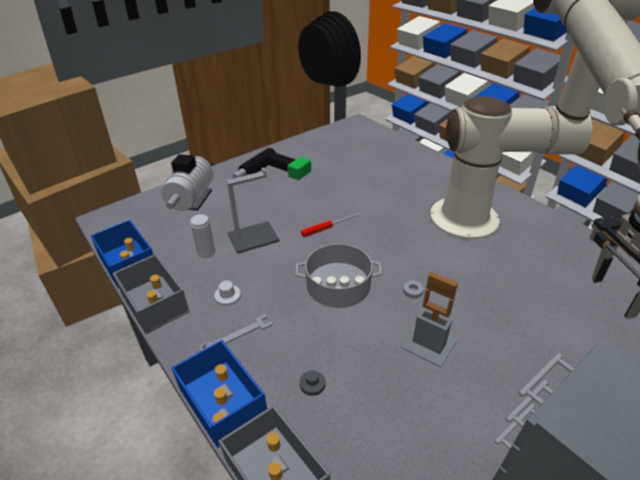

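View pics/top0.png

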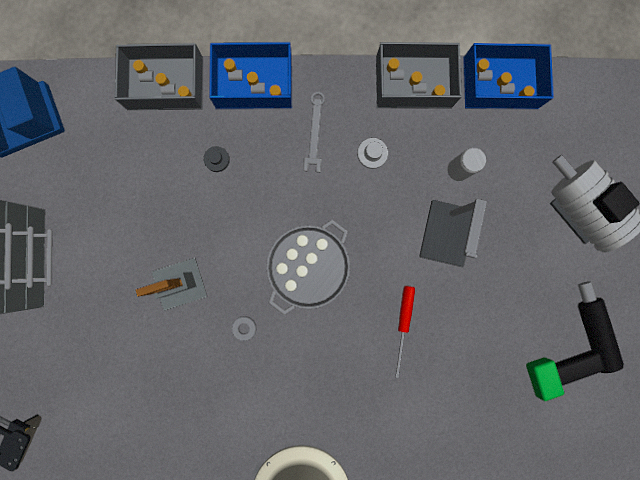

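The scene view shows the paddle (≈440,300), pan (338,275), and stand (250,210). The top view shows the paddle at (165,285), pan (308,266), and stand (455,230). Next come enlarged crops.

```bash
python3 - <<'E'
from h import *
def crop(n,x,y,w,h,f):
    im=cv2.imread(f'pics/{n}0.png')[y:y+h,x:x+w]; im=cv2.resize(im,None,fx=f,fy=f,interpolation=cv2.INTER_CUBIC)
    for i in range(0,w,10): cv2.putText(im,str(x+i),(i*f,8),0,.28,(0,255,255),1); cv2.line(im,(i*f,10),(i*f,14),(0,255,255),1)
    for i in range(10,h,10): cv2.putText(im,str(y+i),(0,i*f+3),0,.28,(0,255,255),1)
    return im
a=[[crop('top',130,250,80,60,5),crop('top',415,190,80,80,5)],[crop('scene',400,265,65,100,5),crop('scene',222,165,65,90,5)]]
out=np.zeros((600,800,3),np.uint8)
out[:300,:400]=a[0][0]; out[:300,400:]=crop('top',415,192,80,60,5)[:300]
cv2.imwrite('pics/c1.png',np.vstack([out[:300]]) if 0 else np.hstack([cv2.resize(a[1][0],(390,600)),cv2.resize(a[1][1],(410,568))[:600] if 0 else cv2.copyMakeBorder(crop('scene',222,165,65,90,6),0,60,0,20,0)]))
b=np.zeros((600,800,3),np.uint8); b[:300,:400]=a[0][0]; b[:400,400:]=a[0][1]; b[300:600,:400]=0
p=crop('top',262,216,95,100,3); b[300:600,:285]=p
cv2.imwrite('pics/c2.png',b)
E
```

```text
(no output)
```

View pics/c1.png

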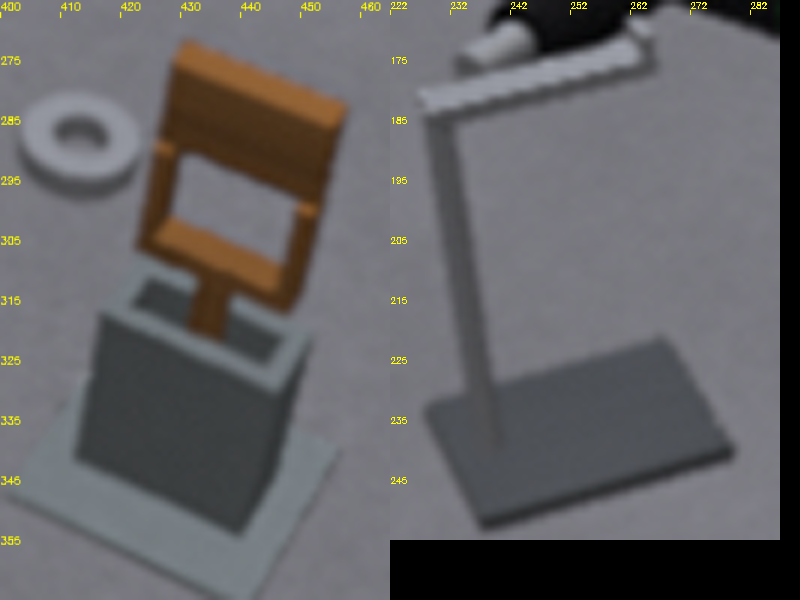

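View pics/c2.png

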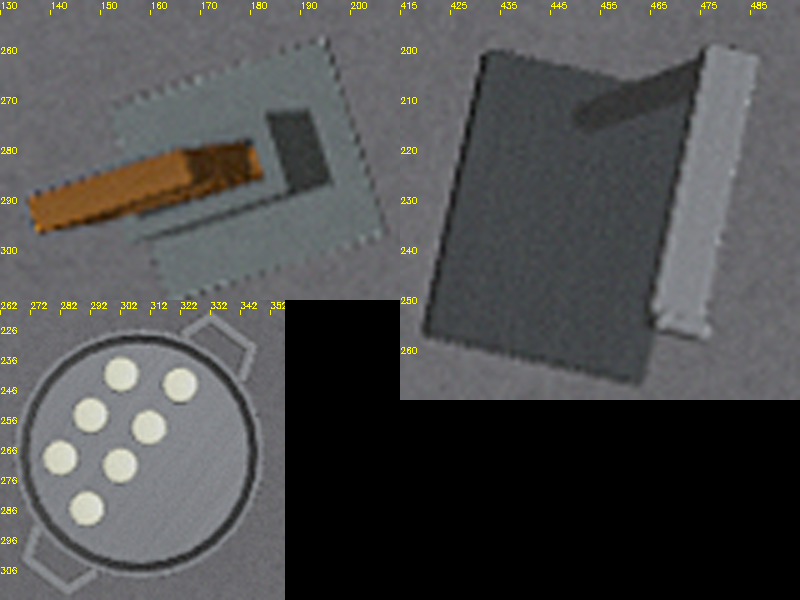

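Pixel readings from the crops: the paddle's grip top corners are (431.7,272)…(457.5,282.5) in the scene view and (136,289.6)…(168.6,286.6) in the top view. The hook arm runs from (227.5,182) to (264,170) in the scene view and from (481,200) to (471.5,257) in the top view. The beads lie in the upper left of the pan. I'll fit the poses from these.

```bash
cat > fit.py <<'E'
from h import *
import pickle
from scipy.optimize import least_squares
S=pickle.load(open('s0.pkl','rb'))
def fit(obs,x0,name):
    L=np.array([o[1] for o in obs])/1000.; px=np.array([o[2] for o in obs],float); v=np.array([o[0] for o in obs])
    def r(q):
        c,s=np.cos(q[3]),np.sin(q[3]); P=L@np.array([[c,-s,0],[s,c,0],[0,0,1]]).T+q[:3]
        return np.concatenate([(proj(S[n],P[v==n])-px[v==n]).ravel() for n in('scene','top') if (v==n).any()])
    f=least_squares(r,x0,loss='soft_l1'); print(name,f.x.round(4),np.degrees(f.x[3]).round(1),f.fun.round(1)); return f.x
C1=lambda x,y:(400+x/6,265+y/6); C1b=lambda x,y:(222+(x-390)/6,165+y/6)
A=lambda x,y:(130+x/5,250+y/5); B=lambda x,y:(415+(x-400)/5,190+y/5)
T,s='top','scene'
print('tri grip top',tri(S[s],C1(261,84),S[T],A(111,191)))
print('tri hook post end',tri(S[s],C1b(423,103),S[T],B(731,51)))
# top view: image right=-y, up=+x
fit([(T,(7,30,204),A(30,198)),(T,(-7,30,204),A(36,232)),(T,(7,-30,204),A(185,150)),(T,(-7,-30,204),A(193,183)),
 (s,(-7,-30,204),C1(190,42)),(s,(-7,30,204),C1(345,105)),(s,(7,30,204),C1(337,127)),(s,(7,-30,204),C1(175,65)),
 (s,(7,-23,162),C1(182,150)),(s,(7,30,110),C1(288,312)),(s,(7,-30,110),C1(138,248))],[.45,.3,.01,.25],'paddle')
fit([(s,(17,35,90),C1(272,390)),(s,(17,-35,90),C1(100,316)),(s,(45,50,0),C1(245,600)),(s,(-45,50,0),C1(342,452)),
 (T,(45,-50,0),A(324,38)),(T,(-45,-50,0),A(385,235)),(T,(45,50,0),A(112,105)),(T,(9,-27,90),A(308,110)),(T,(-9,-27,90),A(330,184)),(T,(9,-27,90),A(308,110))],[.45,.3,0,.25],'holder')
fit([(T,(65,50,12),B(485,50)),(T,(-65,50,12),B(423,335)),(T,(-65,-50,12),B(640,383)),(T,(52,10,210),B(705,47)),(T,(52,-10,210),B(757,55)),
 (T,(-56,10,221),B(655,328)),(T,(-56,-10,221),B(710,338)),
 (s,(65,-50,12),C1b(425,410)),(s,(65,50,12),C1b(485,518)),(s,(-65,50,12),C1b(735,450)),(s,(-65,-50,12),C1b(662,338)),
 (s,(52,-10,210),C1b(418,93)),(s,(52,10,210),C1b(428,113))],[.55,-.33,0,-.17],'stand')
th=np.radians(np.arange(0,360,10))
D=lambda x,y:(262+x/3,216+(y-300)/3)
# pan: outer rim circle centre (z=70)
o=D(140,453); pc=atz(S[T],*o,.07); print('pan c',pc)
for e in((212,316),(68,592)): print('ear',atz(S[T],*D(*e),.055))
for x,y in((121,374),(181,384),(91,415),(149,427),(60,457),(120,465),(87,508)):
    p=atz(S[T],*D(x,y),.025); d=(p-pc)[:2]; print('bead',p[:2].round(3),'r',np.hypot(*d).round(3),'phi',np.degrees(np.arctan2(d[1],d[0])).round())
E
python3 fit.py
```

```text
tri grip top (array([0.46052054, 0.26258859, 0.20753377]), np.float64(0.0027981014319031403))
tri hook post end (array([ 0.61672329, -0.34044249,  0.20844157]), np.float64(0.0009575394526979261))
paddle [0.4602 0.2625 0.0045 0.2944] 16.9 [-0.9 -1.   0.7 -0.1 -0.7  0.3 -1.3 -0.9 -2.1  0.9 -0.3  1.3 -1.   0.3
 -1.3  0.5 -0.3  1.1 -0.9  0.3 -0.2  1.1]
holder [ 0.461   0.2604 -0.002   0.3173] 18.2 [ -0.1  -0.1  -1.3  -1.   -1.    2.4  -1.9   0.1   0.7   0.1   1.2  -0.5
   0.2   1.2 -10.6   5.5 -12.3  -0.9 -10.6   5.5]
stand [ 0.5673 -0.3295 -0.0036 -0.2293] -13.1 [-0.6 -1.  -0.9  0.4  0.  -0.7  0.6 -0.4 -0.8  0.5 -0.4  0.8 -0.2 -0.
 -0.   0.4  0.6  0.7 -0.1 -0.7 -0.1  0.1 -0.2  0.2 -0.6  0.6]
pan c [ 0.49704107 -0.02243689  0.07      ]
ear [ 0.59246818 -0.07373416  0.055     ]
ear [0.40075174 0.02849789 0.055     ]
bead [ 0.554 -0.009] r 0.058 phi 13.0
bead [ 0.546 -0.052] r 0.057 phi -31.0
bead [0.524 0.012] r 0.044 phi 52.0
bead [ 0.515 -0.029] r 0.02 phi -20.0
bead [0.494 0.035] r 0.057 phi 93.0
bead [ 0.488 -0.008] r 0.017 phi 121.0
bead [0.458 0.016] r 0.055 phi 136.0
```

```bash
cat >> h.py <<'E'
from scipy.spatial.transform import Rotation as Ro
def down(a):  # tool down, tool y at world angle a(deg)
    a=np.radians(a); y=np.array([np.cos(a),np.sin(a),0]); z=np.array([0,0,-1.]); return Ro.from_matrix(np.c_[np.cross(y,z),y,z])
def plan(W,base=None):
    o=env.get_obs(); p0,R0=base if base else (o['ee_pos'],Ro.from_quat(o['tcp_rot']))
    for x,y,z,a in W:
        print('dp',(R0.inv().apply(np.array([x,y,z])-p0)/.12).round(3).tolist(),'ang',((R0.inv()*down(a)).as_rotvec()/np.pi).round(4).tolist())
    return p0,R0
def st():
    o=env.get_obs(); m=Ro.from_quat(o['tcp_rot']).as_matrix(); print(o['time'],o['ee_pos'].round(4),'yang',np.degrees(np.arctan2(m[1,1],m[0,1])).round(2),'z',m[:,2].round(3),'q',o['qpos'].round(2),'F',o['wrist_force'].round(1),o['gripper_width'],o['finger_force'])
E
python3 -c "
from h import *
st();plan([(.40,.32,.27,17.5),(.4603,.262,.27,17.5),(.4603,.262,.197,17.5)])"
```

```text
0.1 [0.244  0.5201 0.2357] yang 64.86 z [-0.001 -0.001 -1.   ] q [ 0.92  0.16  1.6  -0.    1.39 -0.21] F [-0.6 -0.3  0.4] 0.09168939095778093 0.0
dp [-1.885, -0.958, -0.285] ang [-0.0005, 0.0001, 0.2631]
dp [-2.546, -1.182, -0.284] ang [-0.0005, 0.0001, 0.2631]
dp [-2.546, -1.181, 0.324] ang [-0.0005, 0.0001, 0.2631]
```

```bash
python3 -m creep '{"dp":[[-0.3,-0.15,-0.3],[-0.6,-0.3,-0.3],[-1,-0.5,-0.3],[-1,-0.5,-0.3],[-1,-0.5,-0.3],[-1,-0.5,-0.3],[-1,-0.5,-0.3]],"angular":[[0,0,0.05],[0,0,0.1],[0,0,0.15],[0,0,0.2],[0,0,0.263],[0,0,0.263],[0,0,0.263]],"claw":[1,1,1,1,1,1,1]}'; python3 -c "
from h import *
st();plan([(.40,.32,.27,17.5),(.4603,.262,.27,17.5),(.4603,.262,.197,17.5)])"
```

```text
time: 0.8
ee_pos: [0.3274, 0.4149, 0.2721]
tcp_rot: [0.591, 0.806, -0.0, -0.0]
wrist_force: [0.2, 0.4, 0.4]
gripper_width: 0.0919
finger_force: 0.0
0.8 [0.3274 0.4149 0.2721] yang 17.49 z [-0.001 -0.001 -1.   ] q [0.67 0.01 1.68 0.   1.45 0.37] F [0.2 0.4 0.4] 0.09193233720829554 0.0
dp [-0.936, 0.34, 0.018] ang [-0.0003, 0.0001, -0.0001]
dp [-1.548, 0.674, 0.018] ang [-0.0003, 0.0001, -0.0001]
dp [-1.548, 0.674, 0.626] ang [-0.0003, 0.0001, -0.0001]
```

```bash
python3 -m creep '{"dp":[[-0.3,0.13,0],[-0.6,0.26,0],[-1,0.44,0],[-1,0.44,0],[-1,0.44,0]],"angular":[[0,0,0],[0,0,0],[0,0,0],[0,0,0],[0,0,0]],"claw":[1,1,1,1,1]}'; python3 -m creep '{"dp":[[-0.28,0.12,0],[-0.548,0.234,0],[-0.548,0.234,0],[-0.548,0.234,0]],"angular":[[0,0,0],[0,0,0],[0,0,0],[0,0,0]],"claw":[1,1,1,1]}' ; python3 -c "
from h import *
import pickle
st();plan([(.4603,.262,.27,17.5),(.4603,.262,.197,17.5)])
S={n:snap(n) for n in('scene','top')}; pickle.dump(S,open('s1.pkl','wb'))
a=cv2.resize(S['scene']['pixels'][230:380,370:520],None,fx=2.6,fy=2.6,interpolation=2);b=cv2.resize(S['top']['pixels'][210:360,90:240],None,fx=2.6,fy=2.6,interpolation=2)
cv2.imwrite('pics/g.png',np.hstack([a,b])[:,:,::-1])"
```

```text
time: 1.3
ee_pos: [0.4143, 0.316, 0.2723]
tcp_rot: [0.592, 0.806, -0.0, -0.0]
wrist_force: [-0.5, 0.6, -0.0]
gripper_width: 0.0917
finger_force: 0.0
time: 1.7
ee_pos: [0.4597, 0.2634, 0.2724]
tcp_rot: [0.591, 0.807, -0.0, -0.001]
wrist_force: [0.2, 0.7, -1.0]
gripper_width: 0.0919
finger_force: 0.0
1.7 [0.4597 0.2634 0.2724] yang 17.59 z [-0.001  0.001 -1.   ] q [ 0.29  0.02  1.68  0.    1.45 -0.02] F [ 0.2  0.7 -1. ] 0.09193078266679428 0.0
dp [-0.012, 0.001, 0.02] ang [-0.0003, -0.0003, 0.0005]
dp [-0.013, 0.002, 0.628] ang [-0.0003, -0.0003, 0.0005]
```

View pics/g.png

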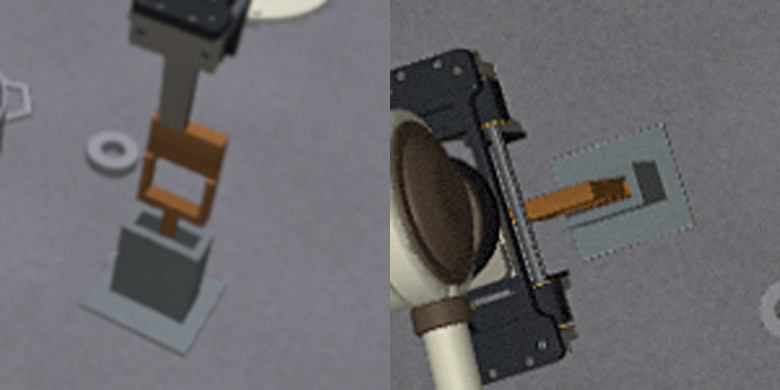

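The gripper sits squarely over the grip bar in both views (scene crop ≈(180,130); top view, partly hidden). I'll go down and grip.

```bash
python3 -m creep '{"dp":[[-0.013,0,0.2],[-0.013,0,0.4],[-0.013,0,0.55],[-0.013,0,0.628],[-0.013,0,0.628],[-0.013,0,0.628],[-0.013,0,0.628],[-0.013,0,0.628],[-0.013,0,0.628],[-0.013,0,0.628],[-0.013,0,0.628],[-0.013,0,0.628],[-0.013,0,0.628],[-0.013,0,0.628]],"angular":[[0,0,0],[0,0,0],[0,0,0],[0,0,0],[0,0,0],[0,0,0],[0,0,0],[0,0,0],[0,0,0],[0,0,0],[0,0,0],[0,0,0],[0,0,0],[0,0,0]],"claw":[1,1,1,1,1,0,0,0,0,0,0,0,0,0]}' 60; python3 -c "
from h import *
st()"
```

```text
time: 3.2
ee_pos: [0.4609, 0.2609, 0.1972]
tcp_rot: [0.591, 0.807, -0.0, -0.0]
wrist_force: [-0.4, -0.4, 0.8]
gripper_width: 0.0221
finger_force: 0.0
3.2 [0.4609 0.2609 0.1972] yang 17.52 z [-0. -0. -1.] q [ 0.29  0.07  1.77  0.    1.3  -0.02] F [-0.4 -0.4  0.8] 0.022063189753752103 0.0
```

```bash
python3 -m creep '{"dp":[[0,0,0],[0,0,0],[0,0,0],[0,0,0],[0,0,0]],"angular":[[0,0,0],[0,0,0],[0,0,0],[0,0,0],[0,0,0]],"claw":[0,0,0,0,0]}' 60; python3 -m creep '{"dp":[[0,0,-0.1],[0,0,-0.25],[0,0,-0.4],[0,0,-0.55],[0,0,-0.7],[0,0,-0.85],[0,0,-0.98],[0,0,-0.98],[0,0,-0.98]],"angular":[[0,0,0],[0,0,0],[0,0,0],[0,0,0],[0,0,0],[0,0,0],[0,0,0],[0,0,0],[0,0,0]],"claw":[0,0,0,0,0,0,0,0,0]}' 60; python3 -c "
from h import *
import pickle
st()
S={n:snap(n) for n in('scene','top')}; pickle.dump(S,open('s2.pkl','wb'))
a=cv2.resize(S['scene']['pixels'][180:380,380:500],None,fx=3,fy=3,interpolation=2)
cv2.imwrite('pics/l.png',a[:,:,::-1])
plan([(.49,.18,.315,17.5),(.49,.06,.315,-30)])"
```

```text
time: 3.7
ee_pos: [0.4609, 0.2609, 0.1972]
tcp_rot: [0.591, 0.807, -0.0, -0.0]
wrist_force: [0.0, -0.0, -0.6]
gripper_width: 0.0133
finger_force: 60.0
time: 4.6
ee_pos: [0.4609, 0.2609, 0.3148]
tcp_rot: [0.591, 0.807, 0.0, 0.0]
wrist_force: [-0.7, 0.0, -2.6]
gripper_width: 0.0138
finger_force: 60.0
4.6 [0.4609 0.2609 0.3148] yang 17.52 z [ 0. -0. -1.] q [ 0.29 -0.    1.61 -0.    1.53 -0.02] F [-0.7  0.  -2.6] 0.013816590416888304 59.99888193793595
dp [-0.716, 0.033, -0.012] ang [-0.0007, -0.0, 0.0001]
dp [-1.669, -0.268, -0.011] ang [-0.0007, 0.0003, 0.264]
```

View pics/l.png

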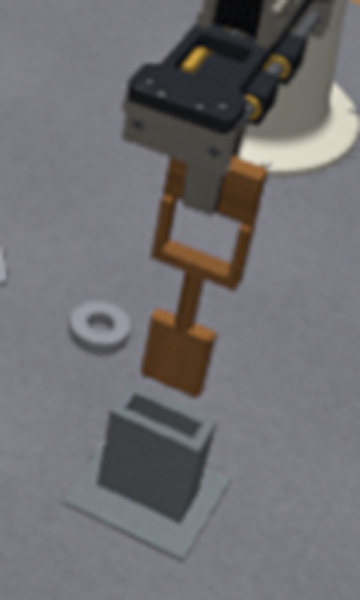

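The paddle is clear of the holder: the blade hangs straight at about (180,350) in the crop, with the empty pocket below it. Now I'll carry it to the bare side of the pan.

```bash
python3 -c "
from h import *
import pickle
S=pickle.load(open('s2.pkl','rb'))
print(proj(S['scene'],[[.4609,.2609,.124]]))
plan([(.4622,.165,.315,60),(.4622,-.0317,.315,105)])"; python3 -m creep '{"dp":[[-0.15,-0.03,0],[-0.3,-0.06,0],[-0.45,-0.1,0],[-0.6,-0.16,0],[-0.75,-0.22,0],[-0.75,-0.24,0]],"angular":[[0,0,-0.04],[0,0,-0.08],[0,0,-0.12],[0,0,-0.16],[0,0,-0.2],[0,0,-0.236]],"claw":[0,0,0,0,0,0]}'; python3 -c "
from h import *
st();plan([(.4622,.09,.315,80),(.4622,-.0317,.315,105)])"
```

```text
[[435.94174675 307.09381093]]
dp [-0.765, -0.226, -0.011] ang [-0.0007, -0.0003, -0.236]
dp [-2.328, -0.719, -0.01] ang [-0.0006, -0.0005, -0.486]
time: 5.3
ee_pos: [0.4602, 0.1646, 0.3136]
tcp_rot: [0.258, 0.966, -0.001, -0.001]
wrist_force: [-0.1, 0.5, -1.9]
gripper_width: 0.0137
finger_force: 60.0
5.3 [0.4602 0.1646 0.3136] yang 60.15 z [-0.002 -0.001 -1.   ] q [ 0.1  -0.11  1.72 -0.    1.53 -0.95] F [-0.1  0.5 -1.9] 0.013709345740200532 59.99855493195355
dp [-0.324, -0.531, -0.011] ang [-0.0006, -0.0005, -0.1103]
dp [-0.829, -1.41, -0.01] ang [-0.0005, -0.0006, -0.2492]
```

```bash
python3 -m creep '{"dp":[[-0.1,-0.17,0],[-0.2,-0.34,0],[-0.3,-0.51,0],[-0.42,-0.7,0],[-0.54,-0.9,0],[-0.54,-0.9,0]],"angular":[[0,0,-0.04],[0,0,-0.08],[0,0,-0.12],[0,0,-0.16],[0,0,-0.2],[0,0,-0.249]],"claw":[0,0,0,0,0,0]}'; python3 -c "
from h import *
st();plan([(.4622,-.0317,.315,105),(.4622,-.0317,.199,105)])"
```

```text
time: 5.9
ee_pos: [0.4623, 0.0379, 0.3137]
tcp_rot: [-0.128, 0.992, -0.0, -0.001]
wrist_force: [-0.8, 0.7, -2.6]
gripper_width: 0.0135
finger_force: 60.0
5.9 [0.4623 0.0379 0.3137] yang 104.72 z [-0.002 -0.001 -1.   ] q [-0.18 -0.18  1.78 -0.    1.54 -2.01] F [-0.8  0.7 -2.6] 0.013467718678896816 59.99777273274958
dp [0.148, -0.561, -0.011] ang [-0.0001, -0.0007, -0.0016]
dp [0.146, -0.561, 0.956] ang [-0.0001, -0.0007, -0.0016]
```

```bash
python3 -m creep '{"dp":[[0.05,-0.19,0],[0.1,-0.38,0],[0.148,-0.56,0],[0.148,-0.56,0],[0.148,-0.56,0.2],[0.148,-0.56,0.4],[0.148,-0.56,0.6],[0.148,-0.56,0.75],[0.148,-0.56,0.87],[0.148,-0.56,0.955],[0.148,-0.56,0.955]],"angular":[[0,0,0],[0,0,0],[0,0,0],[0,0,0],[0,0,0],[0,0,0],[0,0,0],[0,0,0],[0,0,0],[0,0,0],[0,0,0]],"claw":[0,0,0,0,0,0,0,0,0,0,0]}'; python3 -c "
from h import *
st()
W=[(.497+.036*np.cos(np.radians(f)),-.0224+.036*np.sin(np.radians(f)),.199,f-90) for f in range(189,58,-7)]
plan(W)"
```

```text
time: 7.0
ee_pos: [0.4612, -0.0281, 0.1984]
tcp_rot: [-0.127, 0.992, 0.001, -0.002]
wrist_force: [-0.8, 0.4, -1.0]
gripper_width: 0.0139
finger_force: 60.0
7.0 [ 0.4612 -0.0281  0.1984] yang 104.62 z [-0.004  0.001 -1.   ] q [-0.32 -0.11  1.94  0.    1.31 -2.15] F [-0.8  0.4 -1. ] 0.013881542984131728 59.99893270432949
dp [-0.002, -0.0, -0.005] ang [0.0007, -0.001, 0.0312]
dp [-0.008, 0.036, -0.005] ang [0.0006, -0.0011, 0.0701]
dp [-0.018, 0.071, -0.005] ang [0.0006, -0.0011, 0.109]
dp [-0.032, 0.105, -0.005] ang [0.0005, -0.0012, 0.1479]
dp [-0.051, 0.137, -0.005] ang [0.0004, -0.0012, 0.1868]
dp [-0.073, 0.166, -0.005] ang [0.0004, -0.0012, 0.2257]
dp [-0.098, 0.192, -0.005] ang [0.0003, -0.0013, 0.2645]
dp [-0.127, 0.215, -0.005] ang [0.0002, -0.0013, 0.3034]
dp [-0.158, 0.235, -0.005] ang [0.0001, -0.0013, 0.3423]
dp [-0.191, 0.25, -0.005] ang [0.0001, -0.0013, 0.3812]
dp [-0.226, 0.261, -0.005] ang [-0.0, -0.0014, 0.4201]
dp [-0.262, 0.268, -0.005] ang [-0.0001, -0.0014, 0.459]
dp [-0.299, 0.271, -0.005] ang [-0.0002, -0.0014, 0.4979]
dp [-0.335, 0.269, -0.006] ang [-0.0003, -0.0014, 0.5368]
dp [-0.371, 0.262, -0.006] ang [-0.0004, -0.0014, 0.5757]
dp [-0.406, 0.251, -0.006] ang [-0.0005, -0.0014, 0.6145]
dp [-0.44, 0.236, -0.006] ang [-0.0006, -0.0014, 0.6534]
dp [-0.471, 0.217, -0.006] ang [-0.0007, -0.0014, 0.6923]
dp [-0.5, 0.195, -0.006] ang [-0.0008, -0.0014, 0.7312]
```

```bash
python3 -m creep '{"dp":[[0,0,0],[-0.01,0.035,0],[-0.02,0.07,0],[-0.03,0.105,0],[-0.05,0.137,0],[-0.073,0.166,0],[-0.1,0.192,0],[-0.127,0.215,0],[-0.158,0.235,0],[-0.191,0.25,0],[-0.226,0.261,0],[-0.262,0.268,0],[-0.3,0.27,0],[-0.335,0.27,0],[-0.37,0.262,0],[-0.406,0.25,0],[-0.44,0.236,0],[-0.47,0.217,0],[-0.5,0.195,0],[-0.5,0.195,0]],"angular":[[0,0,0.031],[0,0,0.07],[0,0,0.109],[0,0,0.148],[0,0,0.187],[0,0,0.226],[0,0,0.265],[0,0,0.303],[0,0,0.342],[0,0,0.381],[0,0,0.42],[0,0,0.459],[0,0,0.498],[0,0,0.537],[0,0,0.576],[0,0,0.615],[0,0,0.653],[0,0,0.692],[0,0,0.731],[0,0,0.731]],"claw":[0,0,0,0,0,0,0,0,0,0,0,0,0,0,0,0,0,0,0,0]}'; python3 -c "
from h import *
st()
W=[(.497+.036*np.cos(np.radians(f)),-.0224+.036*np.sin(np.radians(f)),.199,f-90) for f in range(56,-82,-7)]
plan(W)"
```

```text
time: 9.0
ee_pos: [0.5137, 0.0073, 0.2008]
tcp_rot: [0.853, 0.522, -0.003, 0.001]
wrist_force: [-3.6, -3.7, -0.6]
gripper_width: 0.0133
finger_force: 60.0
9.0 [0.5137 0.0073 0.2008] yang -27.12 z [-0.004 -0.004 -1.   ] q [-0.22  0.03  1.8  -0.    1.31  0.26] F [-3.6 -3.7 -0.6] 0.013254706583546464 60.00062313862145
dp [0.014, 0.025, 0.015] ang [-0.0004, 0.0016, 0.0382]
dp [0.007, 0.061, 0.015] ang [-0.0003, 0.0016, 0.0771]
dp [-0.004, 0.096, 0.015] ang [-0.0002, 0.0017, 0.116]
dp [-0.019, 0.129, 0.015] ang [-0.0001, 0.0017, 0.1549]
dp [-0.038, 0.161, 0.015] ang [-0.0, 0.0017, 0.1938]
dp [-0.061, 0.189, 0.015] ang [0.0001, 0.0017, 0.2327]
dp [-0.087, 0.215, 0.015] ang [0.0002, 0.0017, 0.2716]
dp [-0.116, 0.237, 0.015] ang [0.0003, 0.0017, 0.3105]
dp [-0.147, 0.256, 0.015] ang [0.0004, 0.0017, 0.3494]
dp [-0.181, 0.271, 0.015] ang [0.0005, 0.0017, 0.3882]
dp [-0.216, 0.281, 0.016] ang [0.0006, 0.0017, 0.4271]
dp [-0.252, 0.287, 0.016] ang [0.0007, 0.0017, 0.466]
dp [-0.289, 0.289, 0.016] ang [0.0009, 0.0017, 0.5049]
dp [-0.325, 0.286, 0.016] ang [0.001, 0.0016, 0.5438]
dp [-0.361, 0.279, 0.016] ang [0.0011, 0.0016, 0.5827]
dp [-0.396, 0.267, 0.016] ang [0.0012, 0.0016, 0.6216]
dp [-0.429, 0.252, 0.017] ang [0.0013, 0.0015, 0.6605]
dp [-0.46, 0.232, 0.017] ang [0.0015, 0.0015, 0.6994]
dp [-0.488, 0.209, 0.017] ang [0.0016, 0.0014, 0.7382]
dp [-0.513, 0.182, 0.017] ang [0.0017, 0.0013, 0.7771]
```

```bash
python3 -m creep '{"dp":[[0.014,0.025,0.015],[0.007,0.06,0.015],[-0.004,0.096,0.015],[-0.02,0.13,0.015],[-0.038,0.16,0.015],[-0.06,0.19,0.015],[-0.087,0.215,0.015],[-0.116,0.237,0.015],[-0.147,0.256,0.015],[-0.18,0.27,0.015],[-0.216,0.28,0.015],[-0.252,0.287,0.015],[-0.289,0.289,0.015],[-0.325,0.286,0.015],[-0.36,0.28,0.015],[-0.396,0.267,0.015],[-0.43,0.252,0.015],[-0.46,0.232,0.015],[-0.488,0.21,0.015],[-0.488,0.21,0.015]],"angular":[[0,0,0.038],[0,0,0.077],[0,0,0.116],[0,0,0.155],[0,0,0.194],[0,0,0.233],[0,0,0.272],[0,0,0.31],[0,0,0.35],[0,0,0.388],[0,0,0.427],[0,0,0.466],[0,0,0.505],[0,0,0.544],[0,0,0.583],[0,0,0.622],[0,0,0.66],[0,0,0.7],[0,0,0.738],[0,0,0.738]],"claw":[0,0,0,0,0,0,0,0,0,0,0,0,0,0,0,0,0,0,0,0]}'; python3 -m creep '{"dp":[[0,0,-0.15],[0,0,-0.3],[0,0,-0.45],[0,0,-0.6],[0,0,-0.75],[0,0,-0.9],[0,0,-1],[0,0,-1]],"angular":[[0,0,0],[0,0,0],[0,0,0],[0,0,0],[0,0,0],[0,0,0],[0,0,0],[0,0,0]],"claw":[0,0,0,0,0,0,0,0]}'; python3 -c "
from h import *
st();plan([(.46,-.11,.315,-175),(.5,-.25,.315,-180)])"
```

```text
time: 11.0
ee_pos: [0.5095, -0.0527, 0.1987]
tcp_rot: [0.819, -0.573, -0.002, -0.001]
wrist_force: [-1.1, 5.4, -0.9]
gripper_width: 0.0136
finger_force: 60.0
time: 11.8
ee_pos: [0.5115, -0.0551, 0.321]
tcp_rot: [0.82, -0.572, 0.002, -0.001]
wrist_force: [0.7, 0.5, -2.6]
gripper_width: 0.0136
finger_force: 60.0
11.8 [ 0.5115 -0.0551  0.321 ] yang -159.82 z [ 0.004 -0.001 -1.   ] q [-0.34 -0.05  1.65  0.    1.54  2.45] F [ 0.7  0.5 -2.6] 0.013642424777696739 59.998997803777456
dp [0.281, 0.561, 0.049] ang [-0.0013, -0.0008, 0.0843]
dp [1.492, 0.651, 0.052] ang [-0.0013, -0.0007, 0.1121]
```

```bash
python3 -m creep '{"dp":[[0.2,0.15,0],[0.4,0.3,0],[0.6,0.45,0],[0.8,0.6,0],[1,0.75,0],[1,0.75,0]],"angular":[[0,0,0.04],[0,0,0.08],[0,0,0.12],[0,0,0.15],[0,0,0.18],[0,0,0.18]],"claw":[0,0,0,0,0,0]}'; python3 -c "
from h import *
import pickle
st();plan([(.4699,-.3068,.26,166.9)])
S={n:snap(n) for n in('scene','top')}; pickle.dump(S,open('s3.pkl','wb'))
a=cv2.resize(S['scene']['pixels'][220:320,285:395],None,fx=3,fy=3,interpolation=2);b=cv2.resize(S['top']['pixels'][216:316,262:362],None,fx=4,fy=4,interpolation=2)
a=cv2.copyMakeBorder(a,0,100,0,0,0)
cv2.imwrite('pics/p.png',np.hstack([a,b])[:,:,::-1])"
```

```text
time: 12.4
ee_pos: [0.4662, -0.2011, 0.3173]
tcp_rot: [-0.626, 0.78, 0.001, -0.001]
wrist_force: [0.9, 0.8, -2.7]
gripper_width: 0.0135
finger_force: 60.0
12.4 [ 0.4662 -0.2011  0.3173] yang 167.46 z [-0.002 -0.    -1.   ] q [-0.64 -0.06  1.67 -0.    1.54  2.72] F [ 0.9  0.8 -2.7] 0.013496412149504889 59.99950435012579
dp [0.853, -0.223, 0.477] ang [0.0006, -0.0002, 0.0031]
```

View pics/p.png

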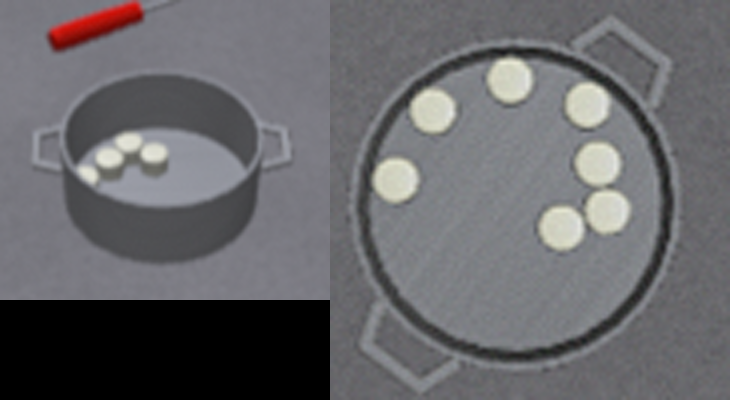

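The top crop shows the seven pieces swept to (395,180), (433,110), (510,80), (588,105), (598,163), (607,212) and (562,227), all in the pan. Some outer ones may have moved less than 2 cm because the blade slid past their inside, so I'll do a second sweep further out.

```bash
python3 -m creep '{"dp":[[0,0,0],[0,0,0],[0,0,0],[0,0,0],[0,0,0],[0,0,0],[-0.2,-0.05,0],[-0.4,-0.1,0],[-0.6,-0.15,0],[-0.8,-0.18,0],[-1,-0.2,0],[-1,-0.2,0],[-1,-0.2,0],[-1,-0.2,0],[-1,-0.2,0],[-1,-0.2,0],[-1,-0.2,0],[-1,-0.2,0]],"angular":[[0,0,-0.045],[0,0,-0.09],[0,0,-0.135],[0,0,-0.18],[0,0,-0.225],[0,0,-0.27],[0,0,-0.315],[0,0,-0.36],[0,0,-0.405],[0,0,-0.45],[0,0,-0.495],[0,0,-0.54],[0,0,-0.585],[0,0,-0.63],[0,0,-0.675],[0,0,-0.72],[0,0,-0.76],[0,0,-0.78]],"claw":[0,0,0,0,0,0,0,0,0,0,0,0,0,0,0,0,0,0]}'; python3 -c "
from h import *
st();plan([(.4554,.0016,.315,60),(.4554,.0016,.2,60)])"
```

```text
time: 14.3
ee_pos: [0.5162, -0.0848, 0.318]
tcp_rot: [0.944, 0.33, -0.0, -0.0]
wrist_force: [-0.2, 0.9, -2.7]
gripper_width: 0.0135
finger_force: 60.0
14.3 [ 0.5162 -0.0848  0.318 ] yang -51.43 z [-0.001  0.001 -1.   ] q [-0.39 -0.02  1.63  0.    1.54  0.5 ] F [-0.2  0.9 -2.7] 0.013459408457464309 59.999049603939056
dp [0.052, -0.879, 0.026] ang [-0.0002, -0.0003, -0.6191]
dp [0.052, -0.878, 0.984] ang [-0.0002, -0.0003, -0.6191]
```

```bash
python3 -m creep '{"dp":[[0,-0.2,0],[0,-0.4,0],[0.05,-0.6,0],[0.05,-0.8,0],[0.05,-0.88,0],[0.05,-0.88,0],[0.05,-0.88,0],[0.05,-0.88,0],[0.05,-0.88,0],[0.05,-0.88,0],[0.05,-0.88,0],[0.05,-0.88,0],[0.05,-0.88,0],[0.05,-0.88,0],[0.05,-0.88,0]],"angular":[[0,0,-0.045],[0,0,-0.09],[0,0,-0.135],[0,0,-0.18],[0,0,-0.225],[0,0,-0.27],[0,0,-0.315],[0,0,-0.36],[0,0,-0.405],[0,0,-0.45],[0,0,-0.495],[0,0,-0.54],[0,0,-0.585],[0,0,-0.62],[0,0,-0.62]],"claw":[0,0,0,0,0,0,0,0,0,0,0,0,0,0,0]}'; python3 -c "
from h import *
st();plan([(.4554,.0016,.315,60),(.4554,.0016,.2,60)])"
```

```text
time: 15.8
ee_pos: [0.4555, 0.0016, 0.3181]
tcp_rot: [0.259, 0.966, 0.0, -0.0]
wrist_force: [0.8, 0.2, -1.5]
gripper_width: 0.0136
finger_force: 60.0
15.8 [0.4555 0.0016 0.3181] yang 59.93 z [-0.001  0.001 -1.   ] q [-0.26 -0.21  1.79  0.    1.55 -1.31] F [ 0.8  0.2 -1.5] 0.013643619475769126 59.9979467689991
dp [0.0, -0.0, 0.026] ang [0.0001, -0.0002, -0.0004]
dp [-0.0, -0.001, 0.984] ang [0.0001, -0.0002, -0.0004]
```

```bash
python3 -m creep '{"dp":[[0,0,0.2],[0,0,0.4],[0,0,0.6],[0,0,0.75],[0,0,0.88],[0,0,0.98],[0,0,0.98]],"angular":[[0,0,0],[0,0,0],[0,0,0],[0,0,0],[0,0,0],[0,0,0],[0,0,0]],"claw":[0,0,0,0,0,0,0]}'; python3 -c "
from h import *
st()
W=[(.497+.048*np.cos(np.radians(f)),-.0224+.048*np.sin(np.radians(f)),.199,f-90) for f in range(143,10,-7)]
plan(W)"
```

```text
time: 16.5
ee_pos: [0.4545, 0.0012, 0.199]
tcp_rot: [0.261, 0.965, 0.0, -0.002]
wrist_force: [0.2, -0.2, -2.5]
gripper_width: 0.0133
finger_force: 60.0
16.5 [0.4545 0.0012 0.199 ] yang 59.74 z [-0.004  0.001 -1.   ] q [-0.26 -0.13  1.96  0.    1.31 -1.31] F [ 0.2 -0.2 -2.5] 0.013301347011895677 59.99905150383711
dp [-0.008, 0.056, 0.0] ang [-0.0003, -0.0011, 0.0375]
dp [-0.017, 0.104, 0.0] ang [-0.0004, -0.0011, 0.0764]
dp [-0.031, 0.15, -0.0] ang [-0.0005, -0.0011, 0.1152]
dp [-0.051, 0.195, -0.0] ang [-0.0005, -0.0011, 0.1541]
dp [-0.077, 0.237, -0.0] ang [-0.0006, -0.001, 0.193]
dp [-0.107, 0.275, -0.0] ang [-0.0007, -0.001, 0.2319]
dp [-0.141, 0.31, -0.001] ang [-0.0008, -0.001, 0.2708]
dp [-0.18, 0.339, -0.001] ang [-0.0008, -0.0009, 0.3097]
dp [-0.222, 0.364, -0.001] ang [-0.0009, -0.0009, 0.3486]
dp [-0.267, 0.384, -0.001] ang [-0.0009, -0.0009, 0.3875]
dp [-0.314, 0.398, -0.001] ang [-0.001, -0.0008, 0.4264]
dp [-0.362, 0.406, -0.001] ang [-0.0011, -0.0008, 0.4652]
dp [-0.41, 0.409, -0.002] ang [-0.0011, -0.0007, 0.5041]
dp [-0.459, 0.405, -0.002] ang [-0.0012, -0.0006, 0.543]
dp [-0.507, 0.396, -0.002] ang [-0.0013, -0.0006, 0.5819]
dp [-0.553, 0.38, -0.002] ang [-0.0013, -0.0005, 0.6208]
dp [-0.598, 0.36, -0.002] ang [-0.0014, -0.0004, 0.6597]
dp [-0.639, 0.333, -0.002] ang [-0.0014, -0.0004, 0.6986]
dp [-0.677, 0.303, -0.003] ang [-0.0015, -0.0003, 0.7375]
```

```bash
python3 -m creep '{"dp":[[-0.01,0.055,0],[-0.017,0.104,0],[-0.03,0.15,0],[-0.05,0.195,0],[-0.077,0.237,0],[-0.107,0.275,0],[-0.14,0.31,0],[-0.18,0.34,0],[-0.222,0.364,0],[-0.267,0.384,0],[-0.314,0.398,0],[-0.362,0.406,0],[-0.41,0.41,0],[-0.46,0.405,0],[-0.507,0.396,0],[-0.553,0.38,0],[-0.598,0.36,0],[-0.64,0.333,0],[-0.677,0.303,0],[-0.677,0.303,0]],"angular":[[0,0,0.038],[0,0,0.076],[0,0,0.115],[0,0,0.154],[0,0,0.193],[0,0,0.232],[0,0,0.271],[0,0,0.31],[0,0,0.349],[0,0,0.388],[0,0,0.426],[0,0,0.465],[0,0,0.504],[0,0,0.543],[0,0,0.582],[0,0,0.621],[0,0,0.66],[0,0,0.7],[0,0,0.738],[0,0,0.738]],"claw":[0,0,0,0,0,0,0,0,0,0,0,0,0,0,0,0,0,0,0,0]}'; python3 -c "
from h import *
st()
W=[(.497+.048*np.cos(np.radians(f)),-.0224+.048*np.sin(np.radians(f)),.199,f-90) for f in range(11,-88,-7)]
plan(W)"
```

```text
time: 18.5
ee_pos: [0.5428, -0.01, 0.201]
tcp_rot: [0.989, 0.145, -0.003, 0.0]
wrist_force: [-4.8, -0.3, -1.1]
gripper_width: 0.0139
finger_force: 60.0
18.5 [ 0.5428 -0.01    0.201 ] yang -73.27 z [-0.005 -0.002 -1.   ] q [-0.24  0.11  1.72 -0.    1.31  1.04] F [-4.8 -0.3 -1.1] 0.013867143490802479 60.00015056692064
dp [0.003, 0.029, 0.017] ang [0.0001, 0.0017, 0.0318]
dp [-0.005, 0.077, 0.017] ang [0.0002, 0.0017, 0.0707]
dp [-0.018, 0.124, 0.017] ang [0.0003, 0.0017, 0.1096]
dp [-0.038, 0.169, 0.017] ang [0.0004, 0.0016, 0.1485]
dp [-0.062, 0.211, 0.017] ang [0.0005, 0.0016, 0.1874]
dp [-0.092, 0.25, 0.017] ang [0.0006, 0.0016, 0.2263]
dp [-0.126, 0.285, 0.017] ang [0.0007, 0.0016, 0.2652]
dp [-0.164, 0.316, 0.017] ang [0.0008, 0.0015, 0.3041]
dp [-0.205, 0.341, 0.018] ang [0.0009, 0.0015, 0.3429]
dp [-0.25, 0.362, 0.018] ang [0.001, 0.0015, 0.3818]
dp [-0.296, 0.377, 0.018] ang [0.0011, 0.0014, 0.4207]
dp [-0.344, 0.386, 0.018] ang [0.0012, 0.0014, 0.4596]
dp [-0.393, 0.389, 0.019] ang [0.0013, 0.0013, 0.4985]
dp [-0.442, 0.386, 0.019] ang [0.0014, 0.0012, 0.5374]
dp [-0.49, 0.378, 0.019] ang [0.0015, 0.0012, 0.5763]
```

```bash
python3 -m creep '{"dp":[[0,0.03,0.015],[-0.005,0.077,0.015],[-0.018,0.124,0.015],[-0.038,0.17,0.015],[-0.062,0.21,0.015],[-0.092,0.25,0.015],[-0.126,0.285,0.015],[-0.164,0.316,0.015],[-0.205,0.34,0.015],[-0.25,0.362,0.015],[-0.296,0.377,0.015],[-0.344,0.386,0.015],[-0.393,0.389,0.015],[-0.44,0.386,0.015],[-0.49,0.378,0.015],[-0.49,0.378,0.015]],"angular":[[0,0,0.032],[0,0,0.07],[0,0,0.11],[0,0,0.148],[0,0,0.187],[0,0,0.226],[0,0,0.265],[0,0,0.304],[0,0,0.343],[0,0,0.382],[0,0,0.42],[0,0,0.46],[0,0,0.498],[0,0,0.537],[0,0,0.576],[0,0,0.576]],"claw":[0,0,0,0,0,0,0,0,0,0,0,0,0,0,0,0]}'; python3 -m creep '{"dp":[[0,0,-0.15],[0,0,-0.3],[0,0,-0.45],[0,0,-0.6],[0,0,-0.75],[0,0,-0.9],[0,0,-1],[0,0,-1]],"angular":[[0,0,0],[0,0,0],[0,0,0],[0,0,0],[0,0,0],[0,0,0],[0,0,0],[0,0,0]],"claw":[0,0,0,0,0,0,0,0]}'; python3 -c "
from h import *
st();plan([(.45,-.19,.318,166.9)])"
```

```text
time: 20.1
ee_pos: [0.5011, -0.0694, 0.1998]
tcp_rot: [0.727, -0.687, 0.0, -0.0]
wrist_force: [-0.3, 0.0, -2.0]
gripper_width: 0.0138
finger_force: 60.0
time: 20.9
ee_pos: [0.5024, -0.07, 0.3215]
tcp_rot: [0.727, -0.686, 0.002, -0.001]
wrist_force: [0.6, -0.3, -1.2]
gripper_width: 0.0137
finger_force: 60.0
20.9 [ 0.5024 -0.07    0.3215] yang -176.66 z [ 0.004 -0.002 -1.   ] q [-0.38 -0.07  1.66 -0.    1.54  2.71] F [ 0.6 -0.3 -1.2] 0.013743700577257946 59.99908609315753
dp [0.973, 0.494, 0.029] ang [-0.0014, -0.0004, 0.0913]
```

```bash
python3 -m creep '{"dp":[[0.2,0.1,0],[0.4,0.2,0],[0.6,0.3,0],[0.8,0.4,0],[0.97,0.49,0],[0.97,0.49,0]],"angular":[[0,0,0.02],[0,0,0.04],[0,0,0.06],[0,0,0.08],[0,0,0.09],[0,0,0.09]],"claw":[0,0,0,0,0,0]}'; python3 -c "
from h import *
import pickle
st();plan([(.4699,-.3068,.318,166.9),(.4699,-.3068,.262,166.9)])
S={n:snap(n) for n in('scene','top')}; pickle.dump(S,open('s4.pkl','wb'))
a=cv2.resize(S['scene']['pixels'][120:320,230:395],None,fx=2,fy=2,interpolation=2);b=cv2.resize(S['top']['pixels'][216:316,262:362],None,fx=4,fy=4,interpolation=2)
cv2.imwrite('pics/p2.png',np.hstack([a,b])[:,:,::-1])"
```

```text
time: 21.5
ee_pos: [0.448, -0.191, 0.318]
tcp_rot: [-0.622, 0.783, 0.001, -0.001]
wrist_force: [0.5, 1.4, -1.7]
gripper_width: 0.014
finger_force: 60.0
21.5 [ 0.448 -0.191  0.318] yang 166.89 z [-0.002  0.    -1.   ] q [-0.65 -0.12  1.72 -0.    1.54  2.72] F [ 0.5  1.4 -1.7] 0.013986426601281894 59.999190252274275
dp [0.899, -0.397, -0.001] ang [0.0005, -0.0001, -0.0001]
dp [0.898, -0.397, 0.466] ang [0.0005, -0.0001, -0.0001]
```

View pics/p2.png

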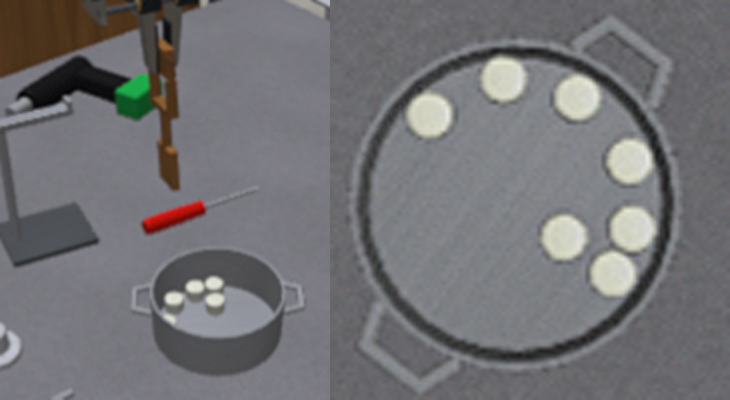

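The scene crop shows the paddle hanging above the bench, blade bottom ≈(172,188). In the top crop three pieces are still behind the blade's path: (430,115), (503,78), (577,97). I'll check whether the blade has shifted in the grip, and where the pieces are.

```bash
python3 - <<'E'
from h import *
import pickle
S=pickle.load(open('s4.pkl','rb'));S3=pickle.load(open('s3.pkl','rb'));S0=pickle.load(open('s0.pkl','rb'))
p=np.array([.448,-.191,.318]); a=np.radians(166.9); x=np.array([np.cos(a),np.sin(a),0]); y=np.array([-np.sin(a),np.cos(a),0])
for L in((0,0,0),(0,23,0),(0,-23,0),(0,30,204),(0,-30,204),(0,0,60)):
    P=p+x*L[0]/1e3+y*L[1]/1e3+np.array([0,0,L[2]/1e3-.191]); q=proj(S['scene'],P)[0]; print(L,q.round(1),((q-[230,120])*2).round(0))
def beads(s):
    im=s['pixels'][216:316,262:362].astype(int); m=(im.min(2)>185).astype(np.uint8)
    n,l,t,c=cv2.connectedComponentsWithStats(m); c=[(c[i]+[262,216],t[i,4]) for i in range(1,n) if t[i,4]>12]
    for u,ar in c:
        P=atz(s,*u,.025); d=P[:2]-[.497,-.0224]; print(P[:2].round(4),'r',np.hypot(*d).round(3),'phi',np.degrees(np.arctan2(d[1],d[0])).round(),ar)
for s in(S0,S3,S): print('--'); beads(s['top'])
cv2.imwrite('pics/pd.png',cv2.resize(S['scene']['pixels'][120:225,280:350],None,fx=5,fy=5,interpolation=2)[:,:,::-1])
E
```

```text
(0, 0, 0) [312.4 209. ] [165. 178.]
(0, 23, 0) [309.  204.7] [158. 169.]
(0, -23, 0) [315.9 213.4] [172. 187.]
(0, 30, 204) [305.6 136.3] [151.  33.]
(0, -30, 204) [315.5 146.2] [171.  52.]
(0, 0, 60) [311.9 190.4] [164. 141.]
--
[ 0.5545 -0.0089] r 0.059 phi 13.0 80
[ 0.5469 -0.0513] r 0.058 phi -30.0 79
[0.5258 0.0133] r 0.046 phi 51.0 77
[ 0.5164 -0.0287] r 0.02 phi -18.0 80
[0.495  0.0352] r 0.058 phi 92.0 73
[ 0.4892 -0.0077] r 0.017 phi 118.0 79
[0.4588 0.0165] r 0.055 phi 134.0 76
--
[ 0.565 -0.019] r 0.068 phi 3.0 80
[ 0.5514 -0.0605] r 0.066 phi -35.0 77
[0.5489 0.0227] r 0.069 phi 41.0 74
[ 0.5192 -0.0661] r 0.049 phi -63.0 77
[0.5118 0.0429] r 0.067 phi 77.0 76
[ 0.4938 -0.0708] r 0.048 phi -94.0 74
[ 0.4851 -0.0464] r 0.027 phi -116.0 76
--
[ 0.5656 -0.0155] r 0.069 phi 6.0 76
[ 0.5552 -0.0552] r 0.067 phi -29.0 77
[0.5462 0.0245] r 0.068 phi 44.0 74
[ 0.5206 -0.0833] r 0.065 phi -69.0 77
[ 0.4843 -0.0844] r 0.063 phi -102.0 78
[ 0.4801 -0.0473] r 0.03 phi -124.0 79
[ 0.4601 -0.0733] r 0.063 phi -126.0 80
```

View pics/pd.png

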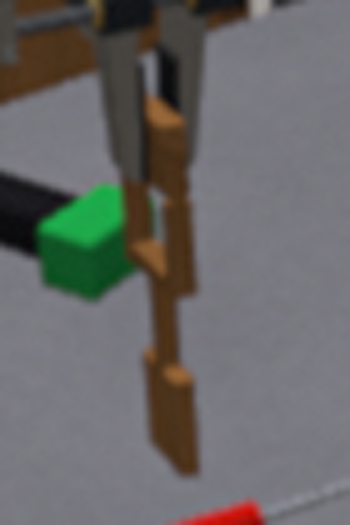

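Only about 2 mm of tip offset, so the grip is sound. From the crop, the blade's lower corners are ≈(190,475) and (150,440). The numbers suggest two or three pieces were only wedged against the wall and moved 9–23 mm. I'll push those head-on, further out and with the blade's outer edge leading.

```bash
python3 -m creep '{"dp":[[0,0,0],[0,0,0],[0,0,0],[0,0,0],[0,0,0],[0,0,0],[-0.2,-0.1,0],[-0.4,-0.2,0],[-0.6,-0.3,0],[-0.8,-0.4,0],[-1,-0.5,0],[-1,-0.5,0],[-1,-0.5,0],[-1,-0.5,0],[-1,-0.5,0],[-1,-0.5,0],[-1,-0.5,0],[-1,-0.5,0],[-1,-0.5,0],[-1,-0.5,0]],"angular":[[0,0,-0.045],[0,0,-0.09],[0,0,-0.135],[0,0,-0.18],[0,0,-0.225],[0,0,-0.27],[0,0,-0.315],[0,0,-0.36],[0,0,-0.405],[0,0,-0.45],[0,0,-0.495],[0,0,-0.54],[0,0,-0.585],[0,0,-0.63],[0,0,-0.675],[0,0,-0.72],[0,0,-0.765],[0,0,-0.81],[0,0,-0.855],[0,0,-0.89]],"claw":[0,0,0,0,0,0,0,0,0,0,0,0,0,0,0,0,0,0,0,0]}'; python3 -c "
from h import *
st();plan([(.5074,.0265,.318,-32),(.5074,.0265,.198,-32)])"
```

```text
time: 23.6
ee_pos: [0.5346, -0.0842, 0.3186]
tcp_rot: [0.876, 0.483, -0.0, -0.0]
wrist_force: [0.7, 0.3, -2.4]
gripper_width: 0.0138
finger_force: 60.0
23.6 [ 0.5346 -0.0842  0.3186] yang -32.3 z [-0.     0.001 -1.   ] q [-0.38  0.03  1.58  0.    1.54  0.18] F [ 0.7  0.3 -2.4] 0.013757782424764865 59.99885813333094
dp [0.658, -0.684, 0.006] ang [-0.0003, -0.0001, -0.0016]
dp [0.658, -0.684, 1.006] ang [-0.0003, -0.0001, -0.0016]
```

```bash
python3 -m creep '{"dp":[[0.22,-0.23,0],[0.44,-0.46,0],[0.658,-0.684,0],[0.658,-0.684,0],[0.658,-0.684,0.2],[0.658,-0.684,0.4],[0.658,-0.684,0.6],[0.658,-0.684,0.75],[0.658,-0.684,0.9],[0.658,-0.684,1],[0.658,-0.684,1]],"angular":[[0,0,0],[0,0,0],[0,0,0],[0,0,0],[0,0,0],[0,0,0],[0,0,0],[0,0,0],[0,0,0],[0,0,0],[0,0,0]],"claw":[0,0,0,0,0,0,0,0,0,0,0]}'; python3 -c "
from h import *
st()
W=[(.497+.05*np.cos(np.radians(f)),-.0224+.05*np.sin(np.radians(f)),.198,f-110) for f in range(71,-56,-7)]
plan(W)"
```

```text
time: 24.7
ee_pos: [0.508, 0.0254, 0.1984]
tcp_rot: [0.878, 0.48, -0.0, -0.0]
wrist_force: [-0.6, -0.7, -1.4]
gripper_width: 0.0136
finger_force: 60.0
24.7 [0.508  0.0254 0.1984] yang -32.69 z [-0.001  0.    -1.   ] q [-0.19  0.02  1.82 -0.    1.3   0.38] F [-0.6 -0.7 -1.4] 0.013557611600631923 59.99893868342042
dp [0.02, 0.039, 0.003] ang [-0.0002, 0.0001, 0.035]
dp [0.029, 0.089, 0.003] ang [-0.0002, 0.0001, 0.0739]
dp [0.032, 0.14, 0.003] ang [-0.0002, 0.0001, 0.1128]
dp [0.028, 0.191, 0.003] ang [-0.0002, 0.0002, 0.1517]
dp [0.019, 0.241, 0.003] ang [-0.0002, 0.0002, 0.1906]
dp [0.003, 0.289, 0.003] ang [-0.0002, 0.0002, 0.2295]
dp [-0.018, 0.335, 0.003] ang [-0.0002, 0.0002, 0.2684]
dp [-0.045, 0.379, 0.003] ang [-0.0002, 0.0002, 0.3073]
dp [-0.077, 0.418, 0.003] ang [-0.0002, 0.0002, 0.3462]
dp [-0.113, 0.454, 0.003] ang [-0.0002, 0.0002, 0.385]
dp [-0.154, 0.484, 0.003] ang [-0.0001, 0.0003, 0.4239]
dp [-0.198, 0.51, 0.003] ang [-0.0001, 0.0003, 0.4628]
dp [-0.245, 0.53, 0.003] ang [-0.0001, 0.0003, 0.5017]
dp [-0.293, 0.544, 0.003] ang [-0.0001, 0.0003, 0.5406]
dp [-0.344, 0.552, 0.003] ang [-0.0001, 0.0003, 0.5795]
dp [-0.394, 0.554, 0.003] ang [-0.0001, 0.0003, 0.6184]
dp [-0.445, 0.55, 0.003] ang [-0.0, 0.0003, 0.6573]
dp [-0.495, 0.54, 0.003] ang [-0.0, 0.0003, 0.6962]
dp [-0.543, 0.523, 0.003] ang [-0.0, 0.0003, 0.735]
```

```bash
python3 -m creep '{"dp":[[0.02,0.04,0],[0.03,0.09,0],[0.03,0.14,0],[0.028,0.19,0],[0.019,0.24,0],[0,0.29,0],[-0.018,0.335,0],[-0.018,0.335,0]],"angular":[[0,0,0.035],[0,0,0.074],[0,0,0.113],[0,0,0.152],[0,0,0.19],[0,0,0.23],[0,0,0.268],[0,0,0.268]],"claw":[0,0,0,0,0,0,0,0]}'; python3 -c "
from h import *
import pickle
st(); print(env.get_obs()['torque'])
S={n:snap(n) for n in('scene','top')}; pickle.dump(S,open('s5.pkl','wb'))
W=[(.497+.05*np.cos(np.radians(f)),-.0224+.05*np.sin(np.radians(f)),.198,f-110) for f in range(22,-70,-7)]
plan(W)"
```

```text
time: 25.5
ee_pos: [0.5402, 0.0006, 0.1989]
tcp_rot: [0.997, 0.079, -0.001, 0.001]
wrist_force: [-3.5, -2.3, -0.8]
gripper_width: 0.0135
finger_force: 60.0
25.5 [0.5402 0.0006 0.1989] yang -80.99 z [-0.003 -0.002 -1.   ] q [-0.22  0.1   1.74 -0.    1.31  1.19] F [-3.5 -2.3 -0.8] 0.013497648903051588 60.00306224450469
[-0.96701225  1.32770534  0.02279779]
dp [0.022, 0.044, 0.007] ang [0.0004, 0.0008, 0.04]
dp [0.03, 0.094, 0.007] ang [0.0004, 0.0008, 0.0789]
dp [0.032, 0.145, 0.007] ang [0.0005, 0.0008, 0.1178]
dp [0.028, 0.195, 0.007] ang [0.0005, 0.0008, 0.1567]
dp [0.017, 0.245, 0.007] ang [0.0006, 0.0007, 0.1955]
dp [0.001, 0.293, 0.007] ang [0.0006, 0.0007, 0.2344]
dp [-0.021, 0.339, 0.007] ang [0.0007, 0.0007, 0.2733]
dp [-0.048, 0.382, 0.008] ang [0.0007, 0.0006, 0.3122]
dp [-0.081, 0.421, 0.008] ang [0.0007, 0.0006, 0.3511]
dp [-0.118, 0.456, 0.008] ang [0.0008, 0.0006, 0.39]
dp [-0.159, 0.486, 0.008] ang [0.0008, 0.0005, 0.4289]
dp [-0.203, 0.511, 0.008] ang [0.0009, 0.0005, 0.4678]
dp [-0.25, 0.531, 0.008] ang [0.0009, 0.0004, 0.5067]
dp [-0.299, 0.544, 0.008] ang [0.001, 0.0004, 0.5455]
```

```bash
cat > tilt.py <<'E'
from h import *
from scipy.optimize import minimize
Bx=[(-6,6,-23,23,0,60),(-7,7,-7,7,60,110),(-7,7,-30,30,110,120),(-7,7,-30,-23,120,162),(-7,7,23,30,120,162),(-7,7,-30,30,162,204)]
def mask(s):
    im=s['pixels'].astype(int); m=(im[...,0]-im[...,2]>45)&(im[...,0]>im[...,1]*1.35)&(im[...,1]>im[...,2]*1.2); return m
def sil(s,P,R,k=4):
    m=np.zeros((480*k,640*k),np.uint8)
    for b in Bx:
        c=np.array([[x,y,z] for x in b[:2] for y in b[2:4] for z in b[4:]])/1e3
        q=proj(s,R.apply(c)+P); cv2.fillConvexPoly(m,cv2.convexHull((q*k+k/2).astype(np.int32)),255)
    return cv2.resize(m,(640,480),interpolation=cv2.INTER_AREA)/255.
def fit_tilt(ss,pos,a,base=None,fixxy=False,gz=.188):
    # a: tool y angle deg (= paddle x). q: tilt about paddle x (deg), tilt about paddle y (deg), grip offset mm x,y,z
    ms=[]
    for s in ss:
        m=mask(s); q=proj(s,pos)[0]; w=np.zeros_like(m); u,v=q.astype(int); w[max(0,v-45):v+110,max(0,u-60):u+60]=1; ms.append(m&w)
    def f(q):
        R=Ro.from_euler('z',a,degrees=True)*Ro.from_euler('xy',[q[0],q[1]],degrees=True)
        g=np.array(pos)+[0,0,-.003]+Ro.from_euler('z',a,degrees=True).apply(np.array(q[2:5])/1e3)
        P=g-R.apply([0,0,gz]); c=0
        for s,m in zip(ss,ms):
            S=sil(s,P,R); c-=(S*m).sum()-.25*(S*~m).sum(); 
        return c/100
    best=min((minimize(f,[b,c,0,0,0],method='Nelder-Mead',options=dict(initial_simplex=[[b,c,0,0,0]]+[list(np.array([b,c,0,0,0])+d) for d in np.diag([5,5,3,3,3])],xatol=.05,fatol=1e-3,maxiter=250)) for b in(-10,0,10) for c in(0,)),key=lambda r:r.fun)
    print('tilt about x,y',best.x[:2].round(1),'off',best.x[2:].round(1),'score',round(best.fun,2),'px',[int(m.sum()) for m in ms]); return best.x
E
python3 - <<'E'
from tilt import *
import pickle
for f,p,a in(('s2.pkl',(.4609,.2609,.3148),17.5),('s4.pkl',(.448,-.191,.318),166.9),('s5.pkl',(.5402,.0006,.1989),-81)):
    S=pickle.load(open(f,'rb')); fit_tilt([S['scene']],p,a)
E
```

```text
tilt about x,y [-1.8  1.8] off [-1.2  2.6 -2.1] score -6.83 px [907]
tilt about x,y [-2.5 -1.7] off [ 0.8  2.3 -1. ] score -2.98 px [1577]
tilt about x,y [-11.1  -2.5] off [ 2.5  2.2 -1.3] score -1.28 px [410]
```

```bash
python3 -m creep '{"dp":[[0,0,-0.15],[0,0,-0.3],[0,0,-0.45],[0,0,-0.6],[0,0,-0.75],[0,0,-0.9],[0,0,-1],[0,0,-1]],"angular":[[0,0,0],[0,0,0],[0,0,0],[0,0,0],[0,0,0],[0,0,0],[0,0,0],[0,0,0]],"claw":[0,0,0,0,0,0,0,0]}'; python3 -m creep '{"dp":[[0,0.15,0],[0,0.3,0],[0,0.5,0],[0,0.7,0],[0,0.9,0],[0,1,0],[0,1,0],[0,1,0]],"angular":[[0,0,0],[0,0,0],[0,0,0],[0,0,0],[0,0,0],[0,0,0],[0,0,0],[0,0,0]],"claw":[0,0,0,0,0,0,0,0]}'; cat >> tilt.py <<'E'
def beads(s):
    im=s['pixels'][216:316,262:362].astype(int); m=(im.min(2)>185).astype(np.uint8)
    n,l,t,c=cv2.connectedComponentsWithStats(m)
    for i in range(1,n):
        if t[i,4]>12:
            P=atz(s,*(c[i]+[262,216]),.025); d=P[:2]-[.497,-.0224]; print(P[:2].round(4),'r',np.hypot(*d).round(3),'phi',np.degrees(np.arctan2(d[1],d[0])).round(),t[i,4])
E
python3 - <<'E'
from tilt import *
import pickle
S={n:snap(n) for n in('scene','top')}; pickle.dump(S,open('s6.pkl','wb'))
st(); o=env.get_obs(); m=Ro.from_quat(o['tcp_rot']).as_matrix(); a=np.degrees(np.arctan2(m[1,1],m[0,1]))
fit_tilt([S['scene']],o['ee_pos'],a); fit_tilt([S['scene'],S['top']],o['ee_pos'],a); beads(S['top'])
cv2.imwrite('pics/z.png',S['scene']['pixels'][:,:,::-1])
E
```

```text
time: 26.4
ee_pos: [0.542, 0.0019, 0.3213]
tcp_rot: [0.997, 0.079, 0.003, 0.0]
wrist_force: [-0.3, 0.1, -1.5]
gripper_width: 0.0135
finger_force: 60.0
time: 27.2
ee_pos: [0.5594, -0.1161, 0.3185]
tcp_rot: [0.997, 0.079, -0.0, -0.001]
wrist_force: [-0.2, -0.1, -2.5]
gripper_width: 0.0135
finger_force: 60.0
27.3 [ 0.5595 -0.1158  0.319 ] yang -80.91 z [-0.     0.001 -1.   ] q [-0.42  0.11  1.49  0.    1.54  1.  ] F [ 0.8  0.7 -1.5] 0.01363705661095627 59.99896505847573
tilt about x,y [-5.9  2.4] off [1.2 1.3 1.9] score -1.9 px [1157]
tilt about x,y [-6.3 -4.5] off [-10.2   5.2   7.3] score -0.47 px [1157, 33]
[ 0.5658 -0.0174] r 0.069 phi 4.0 46
[0.5536 0.0127] r 0.067 phi 32.0 46
[ 0.5179 -0.0883] r 0.069 phi -72.0 26
[ 0.4841 -0.0848] r 0.064 phi -102.0 66
[ 0.4606 -0.0746] r 0.064 phi -125.0 62
```

```bash
cat >> tilt.py <<'E'
import pickle
S0=pickle.load(open('s0.pkl','rb'))
_mask=mask
def mask(s):
    b=S0['scene'] if abs(s['K'][0][0]-S0['scene']['K'][0][0])<1e-6 else S0['top']
    return _mask(s)&(np.abs(s['pixels'].astype(int)-b['pixels']).sum(2)>40)
E
python3 - <<'E'
from tilt import *
for f,p,a in(('s3.pkl',(.4662,-.2011,.3173),167.46),('s4.pkl',(.448,-.191,.318),166.9),('s6.pkl',(.5595,-.1158,.319),-80.9)):
    S=pickle.load(open(f,'rb')); q=fit_tilt([S['scene']],p,a)
m=mask(S['scene']); v,u=np.nonzero(m); print(u.min(),u.max(),v.min(),v.max())
im=cv2.resize(S['scene']['pixels'][110:240,250:380],None,fx=3.1,fy=3.1,interpolation=2)
R=Ro.from_euler('z',a,degrees=True)*Ro.from_euler('xy',q[:2],degrees=True);g=np.array(p)+[0,0,-.003]+Ro.from_euler('z',a,degrees=True).apply(q[2:]/1e3)
s=(sil(S['scene'],g-R.apply([0,0,.188]),R)>.5).astype(np.uint8)
o=S['scene']['pixels'].copy(); c,_=cv2.findContours(s,1,2); 
big=cv2.resize(o[110:240,250:380],None,fx=3.1,fy=3.1,interpolation=2)
cv2.drawContours(big,[((k-[250,110])*3.1+1.5).astype(int) for k in c],-1,(0,255,0),1)
cv2.imwrite('pics/t.png',np.hstack([im,big])[:,:,::-1])
E
```

```text
tilt about x,y [ 2.4 -0.7] off [0.  2.1 0.4] score -2.54 px [372]
tilt about x,y [-2.5 -1.7] off [ 0.8  2.3 -1. ] score -2.98 px [411]
tilt about x,y [-7.7 -0.9] off [-0.1  1.4 -0.1] score -1.71 px [390]
279 639 0 237
```

View pics/t.png

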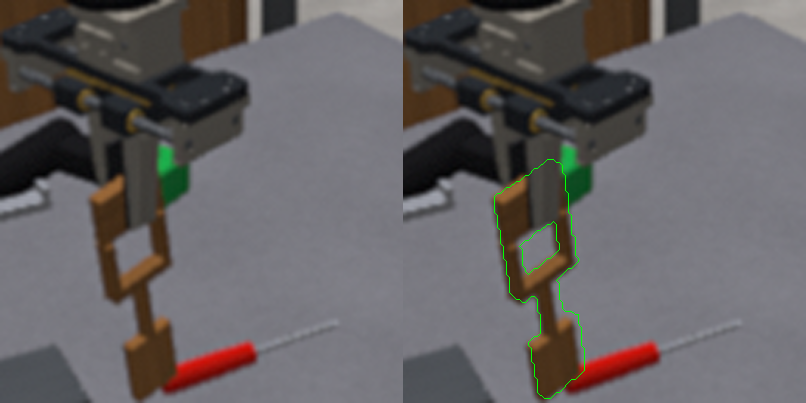

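The overlay confirms it: the paddle has swivelled about 7.7° about the pinch axis in the grip (shaft from (135,215) to (150,370)). The blade edge was therefore further in than planned and wedged the pieces. I'll lean the tool to bring the paddle upright again and push anew in short, force-checked strokes.

```bash
cat >> h.py <<'E'
def lean(a,b): # tool down, y at angle a, then leaned by b deg about its y axis dir (world)
    r=np.radians(a); return Ro.from_rotvec(np.radians(b)*np.array([np.cos(r),np.sin(r),0]))*down(a)
def plan2(W,b):
    o=env.get_obs(); p0=o['ee_pos'];R0=Ro.from_quat(o['tcp_rot'])
    for x,y,z,a in W: print('dp',(R0.inv().apply(np.array([x,y,z])-p0)/.12).round(3).tolist(),'ang',((R0.inv()*lean(a,b)).as_rotvec()/np.pi).round(4).tolist())
def arc(f,r,z,d): return (.498+r*np.cos(np.radians(f)),-.0224+r*np.sin(np.radians(f)),z,f-d)
E
python3 -c "
from h import *
plan2([(.5595,-.1158,.319,-80.9),arc(66,.049,.319,100)],7.7)"
```

```text
dp [-0.0, 0.0, -0.0] ang [-0.0002, 0.0428, -0.0001]
dp [-0.16, -1.191, 0.0] ang [0.0173, 0.0403, -0.2602]
```

```bash
python3 -m creep '{"dp":[[0,-0.15,0],[0,-0.3,0],[0,-0.45,0],[-0.05,-0.6,0],[-0.1,-0.75,0],[-0.13,-0.9,0],[-0.13,-0.98,0],[-0.13,-0.98,0]],"angular":[[0,0.01,-0.04],[0,0.02,-0.08],[0.01,0.03,-0.12],[0.01,0.03,-0.16],[0.015,0.035,-0.2],[0.017,0.04,-0.24],[0.017,0.04,-0.26],[0.017,0.04,-0.26]],"claw":[0,0,0,0,0,0,0,0]}'; python3 - <<'E'
from tilt import *
st()
S={n:snap(n) for n in('scene','top')}
o=env.get_obs(); m=Ro.from_quat(o['tcp_rot']).as_matrix(); a=np.degrees(np.arctan2(m[1,1],m[0,1]))
fit_tilt([S['scene']],o['ee_pos'],a); plan2([arc(66,.049,.319,100),arc(66,.049,.199,100)],7.7)
E
```

```text
time: 28.1
ee_pos: [0.5253, -0.0014, 0.3193]
tcp_rot: [0.881, 0.469, 0.059, -0.031]
wrist_force: [-0.7, -0.3, -2.4]
gripper_width: 0.0133
finger_force: 60.0
28.1 [ 0.5253 -0.0014  0.3193] yang -33.96 z [ 0.075  0.109 -0.991] q [-0.31 -0.07  1.68  0.13  1.5   0.28] F [-0.7 -0.3 -2.4] 0.013269577784486817 59.998460076749325
tilt about x,y [-2.6  0.2] off [-1.3  3.  -2.3] score -3.17 px [389]
dp [0.136, -0.171, 0.019] ang [0.0005, 0.0006, -0.0007]
dp [0.004, -0.172, 1.01] ang [0.0005, 0.0006, -0.0007]
```

```bash
python3 -m creep '{"dp":[[0.1,-0.17,0],[0.1,-0.17,0],[0.08,-0.17,0.2],[0.06,-0.17,0.4],[0.04,-0.17,0.6],[0.03,-0.17,0.75],[0.02,-0.17,0.9],[0.015,-0.17,1],[0.015,-0.17,1]],"angular":[[0,0,0],[0,0,0],[0,0,0],[0,0,0],[0,0,0],[0,0,0],[0,0,0],[0,0,0],[0,0,0]],"claw":[0,0,0,0,0,0,0,0,0]}'; python3 -c "
from h import *
st();plan2([arc(f,.051,.199,100) for f in range(61,-25,-5)],8)"
```

```text
time: 29.1
ee_pos: [0.5179, 0.0226, 0.1984]
tcp_rot: [0.882, 0.467, 0.057, -0.032]
wrist_force: [-0.1, 1.0, -2.9]
gripper_width: 0.0136
finger_force: 60.0
29.1 [0.5179 0.0226 0.1984] yang -34.16 z [ 0.071  0.11  -0.991] q [-0.26 -0.01  1.86  0.13  1.26  0.29] F [-0.1  1.  -2.9] 0.013550882234819917 59.99904965981841
dp [0.02, 0.035, -0.003] ang [-0.0044, 0.0027, 0.0265]
dp [0.022, 0.072, -0.003] ang [-0.0082, 0.0027, 0.0541]
dp [0.02, 0.11, -0.003] ang [-0.0119, 0.0027, 0.0816]
dp [0.016, 0.146, -0.004] ang [-0.0157, 0.0028, 0.1091]
dp [0.008, 0.182, -0.005] ang [-0.0194, 0.0028, 0.1366]
dp [-0.003, 0.218, -0.006] ang [-0.0232, 0.0028, 0.1642]
dp [-0.017, 0.252, -0.008] ang [-0.0269, 0.0028, 0.1917]
dp [-0.034, 0.285, -0.011] ang [-0.0306, 0.0028, 0.2192]
dp [-0.054, 0.316, -0.013] ang [-0.0344, 0.0028, 0.2467]
dp [-0.076, 0.346, -0.016] ang [-0.0381, 0.0028, 0.2743]
dp [-0.101, 0.373, -0.02] ang [-0.0419, 0.0028, 0.3018]
dp [-0.128, 0.398, -0.023] ang [-0.0456, 0.0028, 0.3293]
dp [-0.157, 0.421, -0.027] ang [-0.0493, 0.0028, 0.3568]
dp [-0.188, 0.441, -0.031] ang [-0.0531, 0.0028, 0.3844]
dp [-0.22, 0.458, -0.036] ang [-0.0568, 0.0028, 0.4119]
dp [-0.254, 0.473, -0.04] ang [-0.0606, 0.0028, 0.4394]
dp [-0.289, 0.484, -0.045] ang [-0.0643, 0.0027, 0.4669]
dp [-0.325, 0.492, -0.049] ang [-0.068, 0.0027, 0.4945]
```

```bash
python3 -m creep '{"dp":[[0.02,0.035,0],[0.022,0.072,0],[0.02,0.11,0],[0.016,0.146,0],[0.008,0.182,-0.005],[0,0.218,-0.006]],"angular":[[-0.004,0.003,0.026],[-0.008,0.003,0.054],[-0.012,0.003,0.082],[-0.016,0.003,0.109],[-0.019,0.003,0.137],[-0.023,0.003,0.164]],"claw":[0,0,0,0,0,0]}'; python3 - <<'E'
from tilt import *
st()
S={n:snap(n) for n in('scene','top')}
o=env.get_obs(); m=Ro.from_quat(o['tcp_rot']).as_matrix(); a=np.degrees(np.arctan2(m[1,1],m[0,1]))
fit_tilt([S['scene']],o['ee_pos'],a); beads(S['top']); plan2([arc(f,.051,.199,100) for f in range(31,-35,-5)],8)
E
```

```text
time: 29.7
ee_pos: [0.5385, 0.0081, 0.2008]
tcp_rot: [0.972, 0.223, 0.067, -0.017]
wrist_force: [-5.7, 1.5, -1.5]
gripper_width: 0.0138
finger_force: 60.0
29.7 [0.5385 0.0081 0.2008] yang -64.12 z [ 0.123  0.062 -0.991] q [-0.26  0.    1.84  0.1   1.2   0.83] F [-5.7  1.5 -1.5] 0.013753615167973762 60.000752583146095
tilt about x,y [-16.   -3.6] off [ 3.8  9.4 -5.8] score -1.95 px [328]
[ 0.5694 -0.0363] r 0.074 phi -11.0 14
[0.5306 0.07  ] r 0.098 phi 70.0 36
[ 0.5042 -0.0165] r 0.009 phi 39.0 328
[ 0.4812 -0.0993] r 0.078 phi -102.0 41
dp [0.007, 0.042, 0.015] ang [-0.0043, 0.0006, 0.0274]
dp [0.008, 0.079, 0.015] ang [-0.0081, 0.0006, 0.0549]
dp [0.007, 0.116, 0.015] ang [-0.0119, 0.0006, 0.0824]
dp [0.002, 0.153, 0.014] ang [-0.0158, 0.0007, 0.1099]
dp [-0.006, 0.189, 0.013] ang [-0.0196, 0.0007, 0.1374]
dp [-0.017, 0.224, 0.012] ang [-0.0235, 0.0007, 0.1649]
dp [-0.031, 0.259, 0.01] ang [-0.0273, 0.0007, 0.1924]
dp [-0.048, 0.291, 0.007] ang [-0.0311, 0.0007, 0.2199]
dp [-0.068, 0.323, 0.004] ang [-0.035, 0.0007, 0.2475]
dp [-0.09, 0.352, 0.001] ang [-0.0388, 0.0007, 0.275]
dp [-0.115, 0.38, -0.002] ang [-0.0426, 0.0007, 0.3025]
dp [-0.142, 0.405, -0.006] ang [-0.0465, 0.0008, 0.33]
dp [-0.171, 0.427, -0.01] ang [-0.0503, 0.0008, 0.3575]
dp [-0.202, 0.447, -0.014] ang [-0.0541, 0.0008, 0.385]
```

```bash
python3 -c "
from h import *
plan2([(.530,.004,.318,-64),(.498,-.0224,.318,-64)],8)
plan2([(.498,-.0224,.318,-110)],0)"
```

```text
dp [0.056, -0.003, -0.979] ang [-0.0004, 0.0006, -0.0001]
dp [-0.277, 0.078, -1.025] ang [-0.0004, 0.0006, -0.0001]
dp [-0.277, 0.078, -1.025] ang [-0.018, -0.0413, 0.255]
```

```bash
python3 -m creep '{"dp":[[-0.02,-0.02,-0.1],[-0.02,-0.02,-0.25],[0,-0.02,-0.4],[0.02,-0.02,-0.55],[0.03,-0.01,-0.7],[0.04,0,-0.85],[0.05,0,-0.97],[-0.1,0.03,-0.98],[-0.27,0.07,-0.98],[-0.277,0.078,-1],[-0.277,0.078,-1],[-0.277,0.078,-1],[-0.277,0.078,-1],[-0.277,0.078,-1]],"angular":[[0,0,0],[0,0,0],[0,0,0],[0,0,0],[0,0,0],[0,0,0],[0,0,0],[0,-0.01,0.04],[-0.005,-0.02,0.08],[-0.01,-0.03,0.12],[-0.015,-0.035,0.16],[-0.018,-0.041,0.2],[-0.018,-0.041,0.255],[-0.018,-0.041,0.255]],"claw":[0,0,0,0,0,0,0,0,0,0,0,0,0,0]}'; cat >> tilt.py <<'E'
def look(f=None):
    S={n:snap(n) for n in('scene','top')}
    if f: pickle.dump(S,open(f,'wb'))
    st(); o=env.get_obs(); m=Ro.from_quat(o['tcp_rot']).as_matrix(); a=np.degrees(np.arctan2(m[1,1],m[0,1]))
    q=fit_tilt([S['scene']],o['ee_pos'],a); return S,q
E
python3 - <<'E'
from tilt import *
S,q=look(); plan2([(.498,-.0224,.318,-110),(.498,-.0224,.203,-110)],0)
E
```

```text
time: 31.2
ee_pos: [0.5, -0.0223, 0.3163]
tcp_rot: [0.985, -0.174, 0.005, -0.001]
wrist_force: [0.7, 0.0, -3.0]
gripper_width: 0.0138
finger_force: 60.0
31.3 [ 0.4998 -0.0223  0.316 ] yang -109.77 z [ 0.009 -0.001 -1.   ] q [-0.29 -0.09  1.69  0.    1.53  1.63] F [ 0.4  0.2 -1.3] 0.0137158374325886 59.99936079606414
tilt about x,y [-6.4 -2. ] off [ 2.   1.4 -1.6] score -3.86 px [584]
dp [-0.014, 0.006, -0.017] ang [-0.0007, -0.0027, 0.0013]
dp [-0.022, 0.008, 0.941] ang [-0.0007, -0.0027, 0.0013]
```

```bash
python3 -c "
from h import *
plan2([(.42,-.11,.318,-110)],0)"
python3 -m creep '{"dp":[[0.2,0.2,0],[0.4,0.4,0],[0.6,0.6,0],[0.85,0.9,0],[0.85,0.9,0]],"angular":[[0,0,0],[0,0,0],[0,0,0],[0,0,0],[0,0,0]],"claw":[0,0,0,0,0]}' ; python3 - <<'E'
from tilt import *
S,q=look('s7.pkl'); beads(S['top'])
E
```

```text
dp [-0.379, 0.912, -0.022] ang [-0.0007, -0.0027, 0.0013]
time: 31.8
ee_pos: [0.5593, -0.1632, 0.315]
tcp_rot: [0.985, -0.174, 0.004, 0.001]
wrist_force: [0.5, -0.3, -1.7]
gripper_width: 0.0136
finger_force: 60.0
31.9 [ 0.5586 -0.1592  0.3154] yang -109.89 z [ 0.007  0.    -1.   ] q [-0.49  0.13  1.48  0.    1.53  1.43] F [ 0.1  1.1 -1.8] 0.013495166800746652 59.998918483033776
tilt about x,y [-6.1 -2.5] off [2.4 5.6 1.9] score -3.2 px [503]
[ 0.5636 -0.0334] r 0.068 phi -9.0 54
[ 0.5576 -0.0085] r 0.062 phi 13.0 50
[ 0.5548 -0.057 ] r 0.067 phi -31.0 62
[ 0.521  -0.0836] r 0.066 phi -69.0 65
[ 0.4847 -0.0845] r 0.063 phi -101.0 68
[ 0.4804 -0.0482] r 0.031 phi -123.0 60
[ 0.4603 -0.0744] r 0.064 phi -125.0 66
```

```bash
cat >> tilt.py <<'E'
def fit2(s,pos,a,lean_=0,free=True):
    m=mask(s); u,v=proj(s,pos)[0].astype(int); w=np.zeros_like(m); w[max(0,v-45):v+110,u-60:u+60]=1; m=m&w
    def f(q):
        R=Ro.from_euler('z',a,degrees=True)*Ro.from_euler('xy',[q[0],0],degrees=True)
        T=lean(a,lean_).apply([0,0,.003]); P=np.array(pos)+T-R.apply([0,0,.188])
        S=cv2.warpAffine(sil(s,P,R),np.float32([[1,0,q[1]],[0,1,q[2]]]),(640,480)); return -((S*m).sum()-.25*(S*~m).sum())/100
    r=min((minimize(f,[b,0,0],method='Nelder-Mead',options=dict(initial_simplex=[[b,0,0],[b+4,0,0],[b,2,0],[b,0,2]],xatol=.02,fatol=1e-4)) for b in(-12,-5,0,5)),key=lambda r:r.fun)
    print('tilt',r.x[0].round(2),'shift px',r.x[1:].round(2),'score',round(r.fun,2),m.sum()); return r.x
E
python3 - <<'E'
from tilt import *
for f,p,a in(('s2.pkl',(.4609,.2609,.3148),17.5),('s3.pkl',(.4662,-.2011,.3173),167.46),('s4.pkl',(.448,-.191,.318),166.9),('s6.pkl',(.5595,-.1158,.319),-80.9),('s7.pkl',(.5586,-.1592,.3154),-109.9)):
    S=pickle.load(open(f,'rb')); fit2(S['scene'],p,a)
E
```

```text
tilt -1.76 shift px [1.99 0.  ] score -5.7 825
tilt 3.87 shift px [1.03 0.81] score -2.52 372
tilt -1.03 shift px [-0.   -0.01] score -2.94 411
tilt -7.14 shift px [-1.02 -0.01] score -1.72 390
tilt -6.35 shift px [-3.   -1.59] score -3.14 503
```

```bash
python3 -c "
from h import *
plan2([arc(55,.046,.318,115),arc(55,.046,.2,115)],8)"
```

```text
dp [-0.763, -1.27, -0.023] ang [0.0195, 0.0394, -0.2767]
dp [-0.769, -1.267, 0.96] ang [0.0195, 0.0394, -0.2767]
```

```bash
python3 -m creep '{"dp":[[-0.1,-0.15,0],[-0.2,-0.3,0],[-0.3,-0.5,0],[-0.45,-0.7,0],[-0.6,-0.9,0],[-0.7,-1,0],[-0.763,-1,0],[-0.763,-1,0],[-0.763,-1,0]],"angular":[[0,0.01,-0.04],[0.005,0.02,-0.08],[0.01,0.03,-0.12],[0.01,0.035,-0.16],[0.015,0.039,-0.2],[0.02,0.039,-0.24],[0.02,0.039,-0.277],[0.02,0.039,-0.277],[0.02,0.039,-0.277]],"claw":[0,0,0,0,0,0,0,0,0]}'; python3 -c "
from h import *
st();plan2([arc(55,.046,.318,115),arc(55,.046,.2,115),arc(55,.062,.2,115)],8)"
```

```text
time: 32.8
ee_pos: [0.5133, -0.0139, 0.3156]
tcp_rot: [0.964, 0.258, 0.067, -0.018]
wrist_force: [-0.2, -0.2, -2.4]
gripper_width: 0.0138
finger_force: 60.0
32.8 [ 0.5133 -0.0139  0.3156] yang -60.02 z [ 0.12  0.07 -0.99] q [-0.33 -0.14  1.75  0.11  1.44  0.71] F [-0.2 -0.2 -2.4] 0.013754735517222044 59.998703794553876
dp [0.202, -0.164, 0.008] ang [-0.0002, -0.0001, -0.0001]
dp [0.065, -0.164, 0.982] ang [-0.0002, -0.0001, -0.0001]
dp [0.185, -0.22, 0.999] ang [-0.0002, -0.0001, -0.0001]
```

```bash
python3 -m creep '{"dp":[[0.1,-0.16,0],[0.2,-0.164,0],[0.2,-0.164,0.01],[0.17,-0.164,0.2],[0.14,-0.164,0.4],[0.12,-0.164,0.6],[0.1,-0.164,0.75],[0.08,-0.164,0.9],[0.065,-0.164,0.98],[0.065,-0.164,0.98],[0.1,-0.18,0.985],[0.14,-0.2,0.99],[0.185,-0.22,1],[0.185,-0.22,1]],"angular":[[0,0,0],[0,0,0],[0,0,0],[0,0,0],[0,0,0],[0,0,0],[0,0,0],[0,0,0],[0,0,0],[0,0,0],[0,0,0],[0,0,0],[0,0,0],[0,0,0]],"claw":[0,0,0,0,0,0,0,0,0,0,0,0,0,0]}'; python3 -c "
from h import *
f=[]
for i in range(4): f.append(env.get_obs()['wrist_force']); env.snapshot('top')
print(np.mean(f,0))
st();plan2([arc(f,.062,.2,115) for f in range(50,-75,-6)],8)"
```

```text
time: 34.2
ee_pos: [0.535, 0.026, 0.2012]
tcp_rot: [0.963, 0.259, 0.068, -0.015]
wrist_force: [-1.1, -6.3, -0.9]
gripper_width: 0.0134
finger_force: 60.0
[-1.29879396 -6.48891601 -1.10304005]
34.4 [0.5349 0.0259 0.2012] yang -59.93 z [ 0.122  0.065 -0.99 ] q [-0.23 -0.01  1.85  0.1   1.2   0.78] F [-1.3 -6.9 -1.5] 0.01381952592350184 59.998370334506035
dp [0.017, 0.018, 0.013] ang [-0.0023, 0.0001, 0.0281]
dp [0.032, 0.07, 0.015] ang [-0.0069, 0.0001, 0.0611]
dp [0.042, 0.123, 0.017] ang [-0.0115, -0.0, 0.0941]
dp [0.047, 0.177, 0.018] ang [-0.0162, -0.0001, 0.1271]
dp [0.046, 0.231, 0.018] ang [-0.0208, -0.0002, 0.1602]
dp [0.039, 0.284, 0.017] ang [-0.0255, -0.0003, 0.1932]
dp [0.027, 0.337, 0.016] ang [-0.0301, -0.0004, 0.2262]
dp [0.009, 0.388, 0.013] ang [-0.0348, -0.0005, 0.2592]
dp [-0.013, 0.437, 0.011] ang [-0.0394, -0.0006, 0.2922]
dp [-0.041, 0.483, 0.007] ang [-0.0441, -0.0007, 0.3252]
dp [-0.073, 0.527, 0.003] ang [-0.0487, -0.0007, 0.3582]
dp [-0.11, 0.566, -0.002] ang [-0.0534, -0.0008, 0.3912]
dp [-0.15, 0.602, -0.008] ang [-0.0581, -0.0009, 0.4242]
dp [-0.194, 0.633, -0.014] ang [-0.0627, -0.001, 0.4572]
dp [-0.241, 0.659, -0.02] ang [-0.0674, -0.0011, 0.4902]
dp [-0.291, 0.68, -0.027] ang [-0.0721, -0.0012, 0.5232]
dp [-0.342, 0.695, -0.034] ang [-0.0768, -0.0013, 0.5562]
dp [-0.394, 0.706, -0.041] ang [-0.0815, -0.0014, 0.5892]
dp [-0.448, 0.71, -0.049] ang [-0.0862, -0.0015, 0.6222]
dp [-0.501, 0.709, -0.056] ang [-0.0908, -0.0016, 0.6552]
dp [-0.554, 0.703, -0.064] ang [-0.0955, -0.0017, 0.6882]
```

```bash
python3 -m creep '{"dp":[[-0.045,0.02,0],[-0.045,0.02,0]],"angular":[[0,0,0],[0,0,0]],"claw":[0,0]}'; python3 -m creep '{"dp":[[-0.023,0.01,0],[-0.023,0.01,0]],"angular":[[0,0,0],[0,0,0]],"claw":[0,0]}'; python3 -c "
from h import *
st();plan2([arc(55,.054,.2,115)]+[arc(f,.055,.2,115) for f in range(49,-75,-6)],8)"
```

```text
time: 34.6
ee_pos: [0.5305, 0.0232, 0.1994]
tcp_rot: [0.964, 0.258, 0.068, -0.019]
wrist_force: [0.3, -0.2, -2.2]
gripper_width: 0.0133
finger_force: 60.0
time: 34.8
ee_pos: [0.5283, 0.0208, 0.1984]
tcp_rot: [0.964, 0.258, 0.067, -0.019]
wrist_force: [-0.3, 1.4, -2.1]
gripper_width: 0.0136
finger_force: 60.0
34.8 [0.5283 0.0208 0.1984] yang -59.96 z [ 0.12   0.071 -0.99 ] q [-0.25 -0.02  1.87  0.11  1.2   0.77] F [-0.3  1.4 -2.1] 0.013573548134529016 59.99776921235025
dp [0.011, -0.005, -0.012] ang [-0.0005, 0.0, 0.0001]
dp [0.036, 0.036, -0.009] ang [-0.0052, 0.0001, 0.0331]
dp [0.049, 0.082, -0.007] ang [-0.0098, 0.0001, 0.0662]
dp [0.057, 0.13, -0.006] ang [-0.0144, 0.0001, 0.0992]
dp [0.061, 0.178, -0.005] ang [-0.0191, 0.0001, 0.1322]
dp [0.059, 0.225, -0.006] ang [-0.0237, 0.0002, 0.1652]
dp [0.052, 0.273, -0.007] ang [-0.0283, 0.0002, 0.1982]
dp [0.041, 0.32, -0.008] ang [-0.033, 0.0002, 0.2312]
dp [0.025, 0.365, -0.011] ang [-0.0376, 0.0002, 0.2642]
dp [0.004, 0.408, -0.014] ang [-0.0422, 0.0003, 0.2972]
dp [-0.021, 0.448, -0.017] ang [-0.0469, 0.0003, 0.3302]
dp [-0.051, 0.486, -0.022] ang [-0.0515, 0.0003, 0.3632]
dp [-0.084, 0.521, -0.026] ang [-0.0561, 0.0004, 0.3963]
dp [-0.12, 0.551, -0.031] ang [-0.0607, 0.0004, 0.4293]
dp [-0.16, 0.578, -0.037] ang [-0.0654, 0.0004, 0.4623]
dp [-0.202, 0.601, -0.043] ang [-0.07, 0.0004, 0.4953]
dp [-0.246, 0.619, -0.049] ang [-0.0746, 0.0005, 0.5283]
dp [-0.291, 0.632, -0.056] ang [-0.0792, 0.0005, 0.5613]
dp [-0.338, 0.64, -0.062] ang [-0.0838, 0.0005, 0.5943]
dp [-0.385, 0.644, -0.069] ang [-0.0885, 0.0005, 0.6273]
dp [-0.433, 0.642, -0.075] ang [-0.0931, 0.0006, 0.6604]
dp [-0.48, 0.635, -0.082] ang [-0.0977, 0.0006, 0.6934]
```

```bash
python3 -m creep '{"dp":[[0.036,0.036,-0.009],[0.049,0.082,-0.007],[0.057,0.13,-0.006],[0.06,0.178,-0.005],[0.059,0.225,-0.006],[0.052,0.273,-0.007]],"angular":[[-0.005,0,0.033],[-0.01,0,0.066],[-0.014,0,0.099],[-0.019,0,0.132],[-0.024,0,0.165],[-0.028,0,0.198]],"claw":[0,0,0,0,0,0]}'; python3 -c "
from h import *
st();plan2([arc(f,.055,.2,115) for f in range(13,-75,-6)],8)"
```

```text
time: 35.4
ee_pos: [0.5502, -0.0041, 0.2]
tcp_rot: [0.996, -0.054, 0.069, 0.003]
wrist_force: [-0.2, 1.0, -1.5]
gripper_width: 0.0137
finger_force: 60.0
35.4 [ 0.5502 -0.0041  0.2   ] yang -96.19 z [ 0.138 -0.013 -0.99 ] q [-0.24  0.02  1.82  0.02  1.16  1.43] F [-0.2  1.  -1.5] 0.013740329533692329 59.993301602080464
dp [0.017, 0.048, 0.002] ang [-0.005, 0.0003, 0.0319]
dp [0.03, 0.094, 0.004] ang [-0.0097, 0.0004, 0.0649]
dp [0.039, 0.141, 0.005] ang [-0.0143, 0.0004, 0.0979]
dp [0.042, 0.189, 0.005] ang [-0.0189, 0.0004, 0.1309]
dp [0.041, 0.237, 0.005] ang [-0.0235, 0.0004, 0.1639]
dp [0.034, 0.285, 0.004] ang [-0.0281, 0.0005, 0.1969]
dp [0.023, 0.331, 0.002] ang [-0.0328, 0.0005, 0.23]
dp [0.007, 0.376, 0.0] ang [-0.0374, 0.0005, 0.263]
dp [-0.014, 0.42, -0.003] ang [-0.042, 0.0005, 0.296]
dp [-0.039, 0.46, -0.006] ang [-0.0466, 0.0006, 0.329]
dp [-0.068, 0.498, -0.011] ang [-0.0512, 0.0006, 0.362]
dp [-0.101, 0.533, -0.015] ang [-0.0558, 0.0006, 0.395]
dp [-0.137, 0.564, -0.02] ang [-0.0604, 0.0006, 0.428]
dp [-0.177, 0.591, -0.026] ang [-0.065, 0.0007, 0.461]
dp [-0.218, 0.613, -0.032] ang [-0.0697, 0.0007, 0.4941]
```

```bash
python3 -m creep '{"dp":[[0.017,0.048,0],[0.03,0.094,0],[0.039,0.141,0.005],[0.042,0.189,0.005],[0.041,0.237,0.005],[0.034,0.285,0.004]],"angular":[[-0.005,0,0.032],[-0.01,0,0.065],[-0.014,0,0.098],[-0.019,0,0.131],[-0.024,0,0.164],[-0.028,0,0.197]],"claw":[0,0,0,0,0,0]}'; python3 -c "
from h import *
st();plan2([arc(f,.055,.2,115) for f in range(-23,-75,-6)],8)"
```

```text
time: 36.0
ee_pos: [0.551, -0.0384, 0.2001]
tcp_rot: [0.931, -0.358, 0.065, 0.024]
wrist_force: [1.9, 3.4, -1.0]
gripper_width: 0.0138
finger_force: 60.0
36.0 [ 0.551  -0.0384  0.2001] yang -132.01 z [ 0.103 -0.092 -0.99 ] q [-0.25  0.05  1.79 -0.07  1.18  2.07] F [ 1.9  3.4 -1. ] 0.013829935114821213 60.00022795982659
dp [0.015, 0.047, 0.003] ang [-0.0049, 0.0003, 0.0329]
dp [0.028, 0.093, 0.005] ang [-0.0095, 0.0003, 0.0659]
dp [0.037, 0.14, 0.006] ang [-0.0142, 0.0003, 0.0989]
dp [0.04, 0.188, 0.007] ang [-0.0188, 0.0003, 0.1319]
dp [0.038, 0.236, 0.006] ang [-0.0234, 0.0004, 0.1649]
dp [0.032, 0.284, 0.005] ang [-0.028, 0.0004, 0.1979]
dp [0.02, 0.33, 0.004] ang [-0.0326, 0.0004, 0.231]
dp [0.004, 0.375, 0.001] ang [-0.0373, 0.0004, 0.264]
dp [-0.017, 0.418, -0.001] ang [-0.0419, 0.0004, 0.297]
```

```bash
python3 -m creep '{"dp":[[0.015,0.047,0],[0.028,0.093,0.005],[0.02,0.093,0.005],[0,0.05,0],[0,0.03,-0.1],[0,0.03,-0.25],[0,0.03,-0.4],[0,0.03,-0.55],[0,0.03,-0.7],[0,0.03,-0.85],[0,0.03,-1],[0,0.03,-1]],"angular":[[-0.005,0,0.033],[-0.01,0,0.066],[-0.01,0,0.066],[-0.01,0,0.066],[-0.01,0,0.066],[-0.01,0,0.066],[-0.01,0,0.066],[-0.01,0,0.066],[-0.01,0,0.066],[-0.01,0,0.066],[-0.01,0,0.066],[-0.01,0,0.066]],"claw":[0,0,0,0,0,0,0,0,0,0,0,0]}'; python3 -c "
from h import *
st();plan2([(.44,-.19,.318,-193)],0)"
```

```text
time: 37.2
ee_pos: [0.5371, -0.0305, 0.3228]
tcp_rot: [0.89, -0.45, 0.064, 0.032]
wrist_force: [-0.1, -0.8, -1.7]
gripper_width: 0.0137
finger_force: 60.0
37.2 [ 0.5371 -0.0305  0.3228] yang -143.68 z [ 0.085 -0.116 -0.99 ] q [-0.23 -0.05  1.65 -0.09  1.43  2.29] F [-0.1 -0.8 -1.7] 0.013663343330611132 59.99784903600812
dp [0.58, 1.44, 0.125] ang [-0.0199, -0.0431, 0.2735]
```

```bash
python3 -m creep '{"dp":[[0.1,0.25,0.02],[0.2,0.5,0.04],[0.3,0.7,0.06],[0.38,0.9,0.08],[0.4,1,0.09],[0.4,1,0.09],[0.4,1,0.09],[0.4,1,0.09]],"angular":[[0,-0.01,0.04],[-0.005,-0.02,0.08],[-0.01,-0.03,0.12],[-0.015,-0.035,0.16],[-0.02,-0.043,0.2],[-0.02,-0.043,0.24],[-0.02,-0.043,0.273],[-0.02,-0.043,0.273]],"claw":[0,0,0,0,0,0,0,0]}'; python3 - <<'E'
from tilt import *
S,q=look('s8.pkl'); beads(S['top'])
o=env.get_obs();fit2(S['scene'],o['ee_pos'],167)
plan2([(.4699,-.3068,.318,166.9)],0)
E
```

```text
time: 38.0
ee_pos: [0.4677, -0.1411, 0.3147]
tcp_rot: [-0.622, 0.783, 0.003, -0.002]
wrist_force: [0.2, 0.7, -1.6]
gripper_width: 0.0136
finger_force: 60.0
38.1 [ 0.4679 -0.1409  0.3149] yang 167.16 z [-0.007  0.002 -1.   ] q [-0.54 -0.11  1.71 -0.    1.54  2.83] F [-0.4 -0.6 -2.7] 0.013752240373847998 59.99786037951708
tilt about x,y [-7.4 -0.6] off [ 2.6  8.  -3.9] score -3.45 px [464]
[ 0.5331 -0.0639] r 0.055 phi -49.0 73
[ 0.5176 -0.0846] r 0.066 phi -72.0 78
[ 0.4913 -0.087 ] r 0.065 phi -95.0 76
[ 0.4799 -0.0472] r 0.03 phi -125.0 77
[ 0.4664 -0.0802] r 0.065 phi -118.0 75
[ 0.4463 -0.0641] r 0.066 phi -141.0 79
[ 0.4353 -0.0407] r 0.064 phi -163.0 78
tilt -5.77 shift px [0.96 0.  ] score -3.42 464
dp [1.344, -0.323, -0.028] ang [0.0024, -0.0, 0.0015]
```

The pieces now lie at angles −49° to −163°, all in the pan and each well over 2 cm from its start. Next is the hook.

```bash
python3 -m creep '{"dp":[[0.2,-0.05,0],[0.4,-0.1,0],[0.6,-0.15,0],[0.8,-0.2,0],[0.95,-0.25,0],[0.95,-0.25,0],[0.95,-0.25,0]],"angular":[[0,0.01,0],[0,0.02,0],[0,0.03,0],[0,0.035,0],[0,0.035,0],[0,0.035,0],[0,0.035,0]],"claw":[0,0,0,0,0,0,0]}'; python3 - <<'E'
from tilt import *
S,q=look('s9.pkl'); fit2(S['scene'],env.get_obs()['ee_pos'],166.9,6)
plan2([(.4699,-.3068,.315,166.9),(.4699,-.3068,.261,166.9)],6)
E
```

```text
time: 38.8
ee_pos: [0.4715, -0.2594, 0.3149]
tcp_rot: [-0.621, 0.782, -0.031, -0.045]
wrist_force: [-0.2, -0.5, -2.2]
gripper_width: 0.014
finger_force: 60.0
38.9 [ 0.4716 -0.2585  0.3151] yang 167.01 z [-0.031 -0.105 -0.994] q [-0.67  0.    1.61 -0.1   1.49  2.71] F [-0.2  0.6 -1.4] 0.013501705037835689 59.997792835347354
tilt about x,y [-0.  -1.5] off [ 0.3  5.7 -0.9] score -2.32 px [339]
tilt 3.31 shift px [1.01 1.  ] score -2.29 339
dp [0.393, -0.076, 0.043] ang [0.0021, -0.0016, 0.0008]
dp [0.343, -0.079, 0.49] ang [0.0021, -0.0016, 0.0008]
```

```bash
python3 -m creep '{"dp":[[0.15,-0.03,0.02],[0.3,-0.06,0.04],[0.39,-0.076,0.04],[0.37,-0.076,0.2],[0.35,-0.079,0.35],[0.343,-0.079,0.49],[0.343,-0.079,0.49]],"angular":[[0,0,0],[0,0,0],[0,0,0],[0,0,0],[0,0,0],[0,0,0],[0,0,0]],"claw":[0,0,0,0,0,0,0]}'; python3 - <<'E'
from tilt import *
st()
plan2([(.4699,-.3068,.261,166.9),(.5113,-.3165,.261,166.9),(.5527,-.3261,.261,166.9),(.5527,-.3261,.238,166.9)],6)
E
```

```text
time: 39.6
ee_pos: [0.4685, -0.3068, 0.2582]
tcp_rot: [-0.621, 0.782, -0.029, -0.046]
wrist_force: [-0.6, -0.2, -2.1]
gripper_width: 0.0134
finger_force: 60.0
39.6 [ 0.4685 -0.3068  0.2582] yang 166.94 z [-0.035 -0.102 -0.994] q [-0.74  0.09  1.63 -0.1   1.38  2.64] F [-0.6 -0.2 -2.1] 0.013429054703226456 59.99773856252432
dp [-0.0, -0.011, -0.023] ang [0.0036, -0.0008, 0.0006]
dp [0.001, -0.366, -0.027] ang [0.0036, -0.0008, 0.0006]
dp [0.001, -0.72, -0.031] ang [0.0036, -0.0008, 0.0006]
dp [-0.019, -0.722, 0.159] ang [0.0036, -0.0008, 0.0006]
```

```bash
python3 -m creep '{"dp":[[0,0,-0.02],[0,-0.08,-0.02],[0,-0.16,-0.025],[0,-0.24,-0.025],[0,-0.32,-0.025],[0,-0.4,-0.025]],"angular":[[0,0,0],[0,0,0],[0,0,0],[0,0,0],[0,0,0],[0,0,0]],"claw":[0,0,0,0,0,0]}'; python3 -m creep '{"dp":[[0,-0.08,0],[0,-0.16,0],[0,-0.24,0],[0,-0.32,-0.005],[0,-0.32,-0.005],[0,-0.32,-0.005]],"angular":[[0,0,0],[0,0,0],[0,0,0],[0,0,0],[0,0,0],[0,0,0]],"claw":[0,0,0,0,0,0]}';python3 - <<'E'
from tilt import *
S,q=look('s10.pkl'); fit2(S['scene'],env.get_obs()['ee_pos'],166.9,6)
plan2([(.5527,-.3261,.245,166.9),(.5527,-.3261,.238,166.9)],6)
E
```

```text
time: 40.2
ee_pos: [0.5178, -0.3177, 0.2638]
tcp_rot: [-0.622, 0.781, -0.032, -0.045]
wrist_force: [-0.2, -0.3, -2.3]
gripper_width: 0.0137
finger_force: 60.0
time: 40.8
ee_pos: [0.5542, -0.3261, 0.2641]
tcp_rot: [-0.622, 0.781, -0.031, -0.045]
wrist_force: [-0.8, -0.2, -2.0]
gripper_width: 0.0136
finger_force: 60.0
40.9 [ 0.5539 -0.3261  0.2641] yang 166.98 z [-0.031 -0.105 -0.994] q [-0.67  0.3   1.38 -0.1   1.42  2.71] F [-0.4  0.3 -2.8] 0.01345250639702133 59.9977642390877
tilt about x,y [ 2.  -1.8] off [ 0.7  3.7 -0.7] score -1.66 px [257]
tilt 3.26 shift px [ 0.99 -0.01] score -1.62 257
dp [-0.015, 0.009, 0.159] ang [0.0021, -0.0017, 0.0007]
dp [-0.022, 0.008, 0.217] ang [0.0021, -0.0017, 0.0007]
```

```bash
python3 -m creep '{"dp":[[0,0,0.05],[-0.01,0,0.1],[-0.015,0,0.15],[-0.015,0,0.18],[-0.015,0,0.18]],"angular":[[0,0,0],[0,0,0],[0,0,0],[0,0,0],[0,0,0]],"claw":[0,0,0,0,0]}'; python3 -m creep '{"dp":[[0,0,0.015],[0,0,0.015]],"angular":[[0,0,0],[0,0,0]],"claw":[0,0]}';  python3 -m creep '{"dp":[[0,0,0.015],[0,0,0.015]],"angular":[[0,0,0],[0,0,0]],"claw":[0,0]}'
```

```text
time: 41.4
ee_pos: [0.5534, -0.3264, 0.2413]
tcp_rot: [-0.622, 0.781, -0.031, -0.045]
wrist_force: [-0.7, -0.1, -2.1]
gripper_width: 0.0136
finger_force: 60.0
time: 41.6
ee_pos: [0.5538, -0.3269, 0.2407]
tcp_rot: [-0.622, 0.781, -0.032, -0.045]
wrist_force: [0.6, 0.5, -2.5]
gripper_width: 0.0139
finger_force: 60.0
time: 41.8
ee_pos: [0.554, -0.3272, 0.2395]
tcp_rot: [-0.622, 0.781, -0.032, -0.045]
wrist_force: [0.0, -0.7, -1.3]
gripper_width: 0.0134
finger_force: 60.0
```

```bash
python3 -m creep '{"dp":[[0,0,0.015],[0,0,0.015]],"angular":[[0,0,0],[0,0,0]],"claw":[0,0]}';  python3 -m creep '{"dp":[[0,0,0.015],[0,0,0.015]],"angular":[[0,0,0],[0,0,0]],"claw":[0,0]}'
```

```text
time: 42.0
ee_pos: [0.5541, -0.3273, 0.2392]
tcp_rot: [-0.622, 0.781, -0.032, -0.045]
wrist_force: [-1.3, 3.1, 6.6]
gripper_width: 0.0136
finger_force: 60.0
time: 42.2
ee_pos: [0.5541, -0.3273, 0.2391]
tcp_rot: [-0.622, 0.781, -0.033, -0.045]
wrist_force: [-4.8, 5.4, 13.8]
gripper_width: 0.0134
finger_force: 60.0
```

```bash
python3 -m creep '{"dp":[[0,0,-0.028],[0,0,-0.028]],"angular":[[0,0,0],[0,0,0]],"claw":[0,0]}'; python3 -m creep '{"dp":[[0,0,0],[0,0,0]],"angular":[[0,0,0],[0,0,0]],"claw":[0,0]}' 5;  python3 -m creep '{"dp":[[0,0,0],[0,0,0],[0,0,0],[0,0,0],[0,0,0],[0,0,0]],"angular":[[0,0,0],[0,0,0],[0,0,0],[0,0,0],[0,0,0],[0,0,0]],"claw":[0.17,0.18,0.2,0.22,0.24,0.24]}'; python3 - <<'E'
from tilt import *
st(); p=env.get_obs()['ee_pos']; plan2([p+[0,0,.03],p+[0,0,.1]] and [(p[0],p[1],p[2]+.03,166.98),(p[0],p[1],p[2]+.1,166.98)],6)
E
```

```text
time: 42.4
ee_pos: [0.5541, -0.3273, 0.2393]
tcp_rot: [-0.622, 0.781, -0.032, -0.045]
wrist_force: [1.2, 1.3, 4.8]
gripper_width: 0.0136
finger_force: 60.0
time: 42.6
ee_pos: [0.5542, -0.3274, 0.2392]
tcp_rot: [-0.622, 0.781, -0.032, -0.045]
wrist_force: [0.3, 0.0, 3.3]
gripper_width: 0.014
finger_force: 5.0
time: 43.2
ee_pos: [0.5537, -0.3271, 0.2386]
tcp_rot: [-0.622, 0.781, -0.032, -0.045]
wrist_force: [-0.1, -0.3, -0.4]
gripper_width: 0.022
finger_force: 0.0
43.2 [ 0.5537 -0.3271  0.2386] yang 166.99 z [-0.031 -0.105 -0.994] q [-0.67  0.31  1.41 -0.1   1.37  2.71] F [-0.1 -0.3 -0.4] 0.02200221021478492 0.0
dp [0.027, 0.002, -0.248] ang [0.0021, -0.0017, 0.0003]
dp [0.091, 0.006, -0.828] ang [0.0021, -0.0017, 0.0003]
```

```bash
python3 -m creep '{"dp":[[0,0,0],[0,0,0],[0,0,0],[0.005,0,-0.05],[0.011,0,-0.1],[0.017,0,-0.15],[0.022,0,-0.2],[0.03,0,-0.28],[0.04,0.003,-0.37],[0.055,0.004,-0.5],[0.075,0.005,-0.68],[0.09,0.006,-0.83],[0.09,0.006,-0.9],[0.09,0.006,-0.9]],"angular":[[0,0,0],[0,0,0],[0,0,0],[0,0,0],[0,0,0],[0,0,0],[0,0,0],[0,0,0],[0,0,0],[0,0,0],[0,0,0],[0,0,0],[0,0,0],[0,0,0]],"claw":[0.24,0.24,0.24,0.24,0.24,0.24,0.24,0.24,0.24,0.24,0.24,0.24,0.24,0.24]}'; python3 -m creep '{"dp":[[-0.1,0.1,-0.1],[-0.2,0.3,-0.1],[-0.4,0.5,-0.1],[-0.6,0.7,-0.1],[-0.8,0.9,-0.1],[-1,1,-0.1],[-1,1,-0.1],[-1,1,-0.1],[-1,1,-0.1],[-1,1,-0.1],[-1,1,-0.1],[-1,1,-0.1],[-1,1,-0.1]],"angular":[[0,0,0],[0,0,0],[0,0,0],[0,0,0],[0,0,0],[0,0,0],[0,0,0],[0,0,0],[0,0,0],[0,0,0],[0,0,0],[0,0,0],[0,0,0]],"claw":[0.24,0.24,0.24,0.24,0.24,0.24,0.24,0.24,0.24,0.24,0.24,0.24,0.24]}'; python3 - <<'E'
from tilt import *
a=snap('scene');
c=[np.array(np.nonzero(mask(a)[:260,200:330])).mean(1)]
import time
for i in range(10):
    a=snap('scene'); m=mask(a)[:260,200:330]; v,u=np.nonzero(m); print(len(u),u.mean().round(2)+200,v.mean().round(2),u.min()+200,u.max()+200,v.min(),v.max()) if i in(0,4,9) else 0
st()
fit2(a,np.array([.5537,-.3271,.239]),166.9)
t=snap('top'); beads(t)
for L in(0,.204): print(proj(a,[.5537,-.3271,.048+L]))
# bystanders: change between start and now in top view, outside arm
d=np.abs(t['pixels'].astype(int)-S0['top']['pixels']).sum(2)
for n,(u,v) in dict(bearing=(244,328),gear=(216,159),wrench=(315,135),flange=(372,153),can=(468,163),driver=(404,320),holder=(180,285)).items(): print(n,int((d[v-18:v+18,u-18:u+18]>60).sum()))
E
```

```text
time: 44.6
ee_pos: [0.5546, -0.3263, 0.3496]
tcp_rot: [-0.622, 0.781, -0.033, -0.045]
wrist_force: [-0.0, 0.7, 0.1]
gripper_width: 0.022
finger_force: 0.0
time: 45.9
ee_pos: [0.4643, -0.1817, 0.3467]
tcp_rot: [-0.622, 0.781, -0.032, -0.045]
wrist_force: [0.5, -1.0, -0.6]
gripper_width: 0.0222
finger_force: 0.0
268 251.45 188.78 243 258 158 226
267 251.48 188.93 243 258 158 226
271 251.51 189.24 243 258 158 226
46.45 [ 0.4642 -0.1815  0.3468] yang 166.99 z [-0.031 -0.106 -0.994] q [-0.55 -0.1   1.65 -0.11  1.56  2.82] F [ 0.7 -0.1  0.4] 0.022600859561442622 0.0
tilt 3.27 shift px [0.01 0.01] score -1.86 271
[ 0.5332 -0.0639] r 0.055 phi -49.0 73
[ 0.5174 -0.0847] r 0.066 phi -72.0 76
[ 0.4916 -0.0869] r 0.065 phi -95.0 77
[ 0.48   -0.0472] r 0.03 phi -124.0 78
[ 0.4662 -0.0799] r 0.065 phi -118.0 78
[ 0.4462 -0.064 ] r 0.066 phi -141.0 78
[ 0.435  -0.0407] r 0.065 phi -164.0 76
[[255.97262534 223.67793353]]
[[248.40876808 162.04757203]]
bearing 0
gear 0
wrench 0
flange 0
can 0
driver 728
holder 183
```

```bash
python3 -m creep '{"dp":[[-0.2,0,0],[-0.4,0,0],[-0.6,0,0],[-0.8,0,0],[-1,0,0],[-1,0,0],[-1,0,0],[-1,0,0],[-1,0,0],[-1,0,0],[-1,0,0],[-1,0,0],[-1,0,0],[-1,0,0],[-1,0,0],[-1,0,0],[-1,0,0],[-1,0,0],[-1,0,0],[-1,0,0]],"angular":[[0,0,0],[0,0,0],[0,0,0],[0,0,0],[0,0,0],[0,0,0],[0,0,0],[0,0,0],[0,0,0],[0,0,0],[0,0,0],[0,0,0],[0,0,0],[0,0,0],[0,0,0],[0,0,0],[0,0,0],[0,0,0],[0,0,0],[0,0,0]],"claw":[0.24,0.24,0.24,0.24,0.24,0.24,0.24,0.24,0.24,0.24,0.24,0.24,0.24,0.24,0.24,0.24,0.24,0.24,0.24,0.24]}'; python3 - <<'E'
from tilt import *
A=[]
for i in range(8):
    a=snap('scene'); A.append(a['pixels'].astype(int)); m=mask(a)[:260,200:330]; v,u=np.nonzero(m)
    if i in(0,7): print(len(u),u.mean().round(2)+200,v.mean().round(2))
print('max change on paddle over .35s',np.abs(A[7]-A[0])[150:235,235:270].max())
d=np.abs(A[7]-S0['scene']['pixels']).sum(2); print('driver scene',(d[208:240,298:362]>60).sum())
E
```

```text
time: 48.5
ee_pos: [0.4851, -0.0809, 0.3351]
tcp_rot: [-0.631, 0.775, -0.028, -0.039]
wrist_force: [-0.7, 0.4, 0.0]
gripper_width: 0.0217
finger_force: 0.0
263 251.46 189.33
270 251.5 189.09
max change on paddle over .35s 6
driver scene 0
```

The paddle is hanging still, the driver hasn't moved, and the pieces are in the pan. I'll hand it in.

```bash
python3 -c "
from cell import env
print(env.sign_off())"
```

```text
the job is handed in; nothing more can be done
None
```

The job is handed in at about 49 s: the paddle hangs still on the hook, all seven pieces are in the pan, each at least about 2 cm from where it lay (judged from the pushing order, as they look alike), and the camera shows the other things on the bench where they were.

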